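# Twist a jammed flowerpot out of a desk planter and replant the well

## Robot

A 7-joint arm with a two-finger parallel gripper is mounted at the origin on the work surface. World frame = base frame: x ahead of the robot, y to its left, z up, the work surface at z = 0. Lengths are in m, angles in rad, forces in N, time in s.
With the tool pointing down it reaches from about 0.35 to 0.9 m from the base axis. Payload 8.1 kg.
Tool frame: the origin (TCP) lies midway between the tips of the shut fingers; the grasp point (between the pads) lies 19 mm behind it; z points along the fingers, y is the direction in which the jaws open and shut (so a half turn about z gives the same grasp; the last joint's range is limited). The gripper opens to 92 mm and grips with 3 to 60 N. Pads are 19 mm wide; open, the fingers measure 130 mm over their backs; the gripper's body (75 mm by 190 mm) begins 47 mm behind the grasp point.
Start: joints at [-1.305, 0.434, 0.025, 1.573, -0.012, 1.134, -0.075], TCP at [0.225, 0.583, 0.227] pointing down, gripper open.
Joint ranges: [-2.62, 2.62], [-0.44, 2.09], [-1.27, 1.32], [0.08, 2.57], [-1.32, 4.46], [0.12, 2], [-2.74, 2.74]. Speed limits (rad/s): [2.22, 2.22, 3.01, 3.01, 3.14, 3.14, 3.14].

## Interface

Orientations are given as a rotation vector (axis times angle).
In Python, from cell import arm gives the robot as it stands. The module is installed in compiled form; this text tells all that it offers.
- The arm moves only by the tool jog_arm, never from a script. Its argument "increments" is a list of rows, each an object with "slide": the shift along the tool's x, y, z in mm, a list of three; "roll": the turn about the tool's z in rad; "gripper": the opening, from 0 (shut) to 1 (fully open). In form: [{"slide": [x, y, z], "roll": roll, "gripper": gripper}, ...]. A call has exactly 10 rows; each row is the pose to reach, as a shift and turn from the pose commanded when the call began, along the tool's axes at that moment; what a row does not reach only later rows make up. A row lasts 1/12 s, in which the tool goes at most 41.7 mm and 7.16 degrees, less where a joint would pass 70% of its speed; a pose out of reach is approached as far as the arm can. A call with a gripper value outside its range is refused whole. The fingers move at their own pace and stop on an object; "newtons" is the grip in N (left out, the last holds). Time passes only in rows, so rows that repeat a pose let the fingers close, or fill a call up. It gives the time, the measured TCP pose, the force and the opening at its end, in the units of the state.
- arm.observe(): the state, without advancing time (a new reading comes with each control period).
- arm.get_image(name): name is "scene" or "side" or "wrist"; returns a dict with "frame" (384x512x3 uint8, blue, green, red), "depth" (384x512 float32, m along the optical axis (not along the pixel's ray), 0 where there is no reading), "intrinsics" (3x3 intrinsics, pixels), "dist_coeffs" ([k1, k2, p1, p2, k3] as OpenCV has them; the pictures are not rectified), "R" (3x3) and "t" (3): a world point X has camera coordinates R X + t; the wrist camera has in their place "hand_eye" (4x4, takes a point from camera to tool coordinates, whose origin is the TCP and whose axes are the flange's). Camera axes: x right, y down, z forward; pixel columns grow to the right and rows downward; lengths in m; the calibration is good to about 2 mm. A picture is of the moment at which its call begins: read the wrist's pose just before it.
- arm.sign_off(): hands the job in, once; it reports no verdict.
The state is a dict: "clock": time; "joints": joint angles; "dq": joint speeds; "joint_efforts": joint torques, N m; "position": TCP position; "ee_rot": TCP orientation; "force": force on the tool from outside, world axes, zero at the start; "ft_torque": the same for the moment, N m; "width": opening from 0.0 (shut) to 1.0 (fully open).
Only numpy, scipy, OpenCV 4.12 (cv2) and the standard library are available. Lean on these libraries where they do the work, as an engineer would, in place of code of your own. Each camera call takes 0.05 s, during which the arm holds its last target.

## Task

The empty terracotta pot has jammed in the wooden desk planter: grip it by the rim and work it out with a twist as you pull, so that the planter stays put on the desk and does not come up with it. Stand the empty pot upright on the saucer, then set the potted cactus that is waiting on the desk upright into the free well, right down on its floor. Put both pots down gently, and leave the planter, the two cacti in it and the rest of the desk as they are.

Things in the scene. Friction and masses are not known exactly. Their poses are not given: they have to be found in the camera images.
- planter: Loose block of pale wood, 110 mm (its x) by 330 mm (its y) by 70 mm tall, 0.95 kg, its long side roughly across in front of the robot. Origin: centre of its underside. Three round wells in its top, 66 mm wide, 55 mm deep, 105 mm apart along y. Small cacti in 40 mm footed pots stand loosely in the middle well and one end well; the empty pot is jammed in the other end well.
- well_m (a point): Centre of the middle well's floor, 15 mm above the planter's underside; axes as the planter's. Low in each well six rubber bumpers (10 mm thick, mid-height 15 mm above the floor, evenly spaced) press inward on springs, about 5.6 N each; a circle 45.6 mm wide stays free between them, so that 40 mm feet pass and the empty pot's 48 mm foot is gripped.
- well_l (a point): Centre of the floor of the end well on the planter's +y side, 15 mm above the planter's underside; axes as the planter's. At an end well a straight upward pull of about 9 N tips the planter up, while the jammed pot resists a straight pull with 17 to 25 N.
- well_r (a point): Centre of the floor of the end well on the planter's -y side, 15 mm above the planter's underside. The jammed pot resists the pull little only while it is being turned: let its foot (24 mm radius) slide round at least three times as fast as it rises, to and fro or one way; it is free after rising about 18 mm.
- empty_pot: The jammed pot, empty, terracotta, 0.34 kg, 100 mm tall: a collar 62 mm wide (wall 7 mm) fills its top 27 mm, below it the wall tapers from 56 mm to a straight foot 48 mm wide, 20 mm high. Open on top, inside floor 20 mm above the underside. Origin: centre of the underside; z up its axis. It starts on the floor of an end well, its top 45 mm above the planter's top.
- new_cactus: The cactus to be planted, the only one standing on the desk itself. Terracotta pot 100 mm tall, a collar 62 mm wide in its top 27 mm, below it the wall tapers to a foot 40 mm wide with a 4 mm chamfer; a ball-shaped cactus 42 mm wide stands in it, up to 22 mm above the rim; 0.38 kg. Origin: centre of the underside; z up its axis.
- saucer: Loose terracotta saucer, 100 mm wide and 16 mm tall, 0.16 kg, on the desk. Origin: centre of its underside; its flat inner floor is 5 mm above that and about 78 mm wide. The saucer and the waiting cactus stand nearer the robot than the planter, one to the left and the other to the right.
- cactus_a: Cluster of short column cacti in the other end well, in a pot like the waiting one's (100 mm tall, collar 62 mm, foot 40 mm), up to 21 mm above the rim. Origin: centre of the underside. To be left alone.
- cactus_b: Ball cactus in the middle well, just like the waiting one (pot 100 mm tall, collar 62 mm, foot 40 mm). Origin: centre of the underside. To be left alone.
- phone: phone lying flat between the saucer and the waiting cactus, 148 by 72 by 9 mm; origin: centre of its underside
- mister: amber spray bottle behind the planter, 72 mm wide, 179 mm tall; origin: centre of its underside
- notebooks: two notebooks on the right beyond the planter's end, 210 by 148 by 32 mm; origin: centre of the underside
- tub: white tub with a screw lid on the left beyond the planter's end, 98 mm wide, 90 mm tall; origin: centre of the underside
- pencup: metal pen cup with pens on the right, 80 mm wide, 160 mm tall with the pens; origin: centre of the underside
- headphones: headphones lying on the left, about 160 by 180 by 75 mm; origin: centre of the underside
There are look-alikes about, which are no part of the job. Several things have the shape of the saucer; the one meant has the colours described above.

How it is judged:
By the outcome, as a careful person would: the job done as asked, in the order asked, and still so for the second after the job is handed in, with the robot touching nothing.
It also fails if it takes over 72 s, if anything falls off the work surface, if the arm or the gripper's body presses on something with over 40 N, if the wrist force passes 120 N, or if a joint passes its speed limit or range.

## Working session

There is one attempt and no reset: what is moved stays moved. The work goes in short steps, Python scripts to look and compute and a tool call to move; the robot and the scene stay as the last step left them, time stands still between calls to the robot, and variables do not carry over. Pictures are saved under pics/ and viewed, and the job is handed in when it is done.

Besides the shell and the picture viewer there is one more tool, called after "Request:" by a JSON object that holds its "name" and its "arguments", one argument or row to a line. jog_arm: Moves the arm, as the interface text tells. Its arguments: {"type":"object","properties":{"increments":{"type":"array"},"newtons":{"type":"number"}},"required":["increments"]}

```bash
mkdir -p pics
cat > h.py <<'E'
import numpy as np, cv2
from scipy.spatial.transform import Rotation as Ro
from cell import arm
def grab(n,tag):
    s=arm.observe(); d=arm.get_image(n); cv2.imwrite(f'pics/{tag}.png',d['frame'])
    if n=='wrist':
        T=np.eye(4);T[:3,:3]=Ro.from_rotvec(s['ee_rot']).as_matrix();T[:3,3]=s['position'];T=T@np.array(d['hand_eye'])
        d['R']=T[:3,:3].T; d['t']=-T[:3,:3].T@T[:3,3]
    d['R']=np.array(d['R']);d['t']=np.array(d['t']).ravel()
    np.savez(f'pics/{tag}.npz',frame=d['frame'],depth=d['depth'],K=d['intrinsics'],D=d['dist_coeffs'],R=d['R'],t=d['t'])
    return s
def load(tag):
    return dict(np.load(f'pics/{tag}.npz'))
def cloud(d):
    h,w=d['depth'].shape
    v,u=np.mgrid[0:h,0:w]
    p=cv2.undistortPoints(np.stack([u,v],-1).reshape(-1,1,2).astype(np.float64),d['K'],d['D']).reshape(h,w,2)
    z=d['depth'][...,None].astype(float)
    c=np.concatenate([p*z,z],-1)
    W=(c-d['t'])@d['R']
    W[d['depth']==0]=np.nan
    return W
def proj(d,X):
    return cv2.projectPoints(np.array(X,float).reshape(-1,3),cv2.Rodrigues(d['R'])[0],d['t'],d['K'],d['D'])[0].reshape(-1,2)
E
python3 - <<'E'
from h import *
s=grab('scene','scene0');grab('side','side0');grab('wrist','wrist0');print(s)
E
```

```text
{'clock': 0.0, 'joints': array([-1.30460941,  0.4352355 ,  0.02496854,  1.57409006, -0.01161358,
        1.13396734, -0.07507781]), 'dq': array([-5.56286056e-05,  5.32621767e-06, -2.34072282e-04,  1.73984480e-03,
       -1.53905422e-03,  7.85715720e-04, -8.67786488e-04]), 'joint_efforts': array([ 3.75898862e-04, -6.67847872e+01,  9.84749347e-01, -3.14457572e+01,
       -6.07067370e-02,  4.29645984e-02,  1.51714930e-04]), 'position': array([0.22516877, 0.58249538, 0.22593985]), 'ee_rot': array([-5.76058810e-01, -3.08816415e+00,  2.42993153e-03]), 'force': array([ 0.13749102, -0.03287054,  1.16211476]), 'ft_torque': array([ 0.02003814, -0.04868532, -0.01659407]), 'width': 0.9956093739764691}
```

View pics/scene0.png

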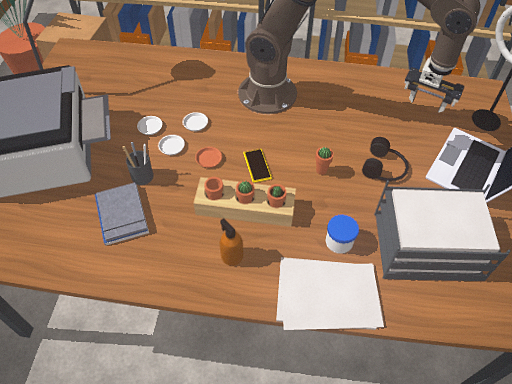

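View pics/side0.png

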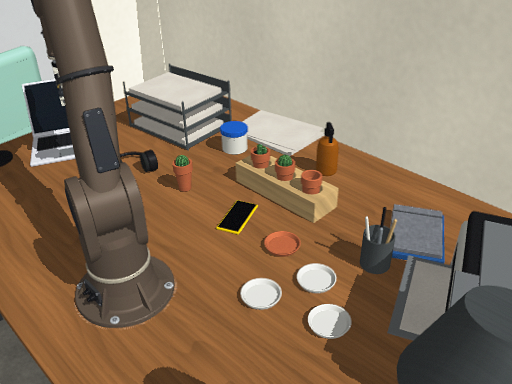

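View pics/wrist0.png

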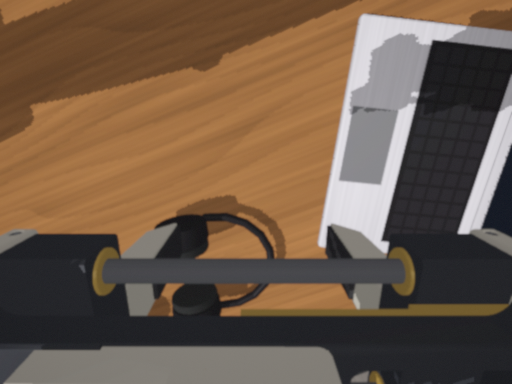

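The scene view looks back at the robot, so image right is +y.

- **Saucer candidates:** terracotta at scene (209,157), and white look-alikes at (150,125), (171,145) and (195,121). I choose the terracotta one.
- **Pots:** the empty pot is at (213,187), and the pots at (246,190) and (277,195) hold cacti in the planter. The cactus waiting on the desk is at (324,160).

Next I'll check close crops and measure.

Run:
```python
from h import *
d=load('scene0'); W=cloud(d)
c=d['frame'][110:230,180:345]; cv2.imwrite('pics/crop0.png',cv2.resize(c,None,fx=4.5,fy=4.5,interpolation=cv2.INTER_CUBIC))
for n,(u,v) in dict(empty=(213,183),emptyfloor=(213,189),b=(246,185),a=(277,188),new=(324,153),saucer=(209,157),phone=(257,165),tub=(342,225),mister=(231,240),desk=(230,140)).items(): print(n,W[v,u].round(3))
d2=load('side0');W2=cloud(d2)
for n,(u,v) in dict(empty=(312,178),a=(261,150),b=(285,160),new=(182,165),saucer=(282,242),phone=(238,216)).items(): print(n,W2[v,u].round(3))
def circ(Wm,m):
    P=Wm[m]; A=np.c_[2*P[:,:2],np.ones(len(P))]; s=np.linalg.lstsq(A,(P[:,:2]**2).sum(1),rcond=None)[0]
    return s[:2],np.sqrt(s[2]+s[:2]@s[:2]),len(P)
for nm,dd,Wm in (('scene',d,W),('side',d2,W2)):
    z=Wm[...,2]
    m=(abs(z-.07)<.004)
    x,y=Wm[...,0],Wm[...,1]
    hsv=cv2.cvtColor(dd['frame'],cv2.COLOR_BGR2HSV); 
    red=(hsv[...,0]<12)&(hsv[...,1]>110)&(hsv[...,2]>60)
    roi=(x>.3)&(x<.9)&(y>-.35)&(y<.35)
    n,l,st,ce=cv2.connectedComponentsWithStats((red&roi).astype(np.uint8))
    for i in range(1,n):
        if st[i,4]<60: continue
        P=Wm[l==i]; zt=np.nanpercentile(P[:,2],95)
        top=P[P[:,2]>zt-.006]
        print(nm,ce[i].round(),st[i,4],'ztop',zt.round(3),'bbox',np.nanmin(top,0).round(3),np.nanmax(top,0).round(3),'mid',((np.nanmin(top,0)+np.nanmax(top,0))/2).round(3))
    mm=m&roi&~red
    P=Wm[mm][:,:2].astype(np.float32)
    print('planter',len(P))
    # main comp near .62
    k=np.abs(P-np.median(P,0)).max(1)<.25
    print(cv2.minAreaRect(P[k]))
```

```text
empty [ 0.568 -0.118  0.084]
emptyfloor [ 0.572 -0.119  0.055]
b [0.601 0.    0.139]
a [0.596 0.1   0.134]
new [0.405 0.245 0.112]
saucer [ 0.392 -0.172  0.005]
phone [0.406 0.011 0.006]
tub [0.682 0.318 0.094]
mister [ 0.803 -0.015  0.127]
desk [ 0.29  -0.11  -0.002]
empty [ 0.612 -0.095  0.086]
a [0.588 0.094 0.12 ]
b [ 0.577 -0.017  0.133]
new [0.377 0.231 0.102]
saucer [ 0.402 -0.165  0.006]
phone [0.399 0.008 0.008]
scene [208. 157.] 466 ztop 0.016 bbox [ 0.348 -0.223  0.01 ] [ 0.45  -0.125  0.022] mid [ 0.399 -0.174  0.016]
scene [322. 163.] 272 ztop 0.1 bbox [0.37  0.218 0.094] [0.428 0.278 0.106] mid [0.399 0.248 0.1  ]
scene [214. 188.] 357 ztop 0.116 bbox [ 0.562 -0.139  0.11 ] [ 0.625 -0.08   0.12 ] mid [ 0.594 -0.11   0.115]
scene [245. 194.] 224 ztop 0.117 bbox [ 0.564 -0.036  0.111] [0.626 0.023 0.119] mid [ 0.595 -0.006  0.115]
scene [276. 197.] 254 ztop 0.117 bbox [0.563 0.071 0.111] [0.629 0.128 0.119] mid [0.596 0.1   0.115]
planter 1232
((0.6817779541015625, -0.00657518208026886), (0.3311145305633545, 0.28673189878463745), 89.9487533569336)
side [260. 158.] 272 ztop 0.117 bbox [0.557 0.068 0.111] [0.618 0.129 0.119] mid [0.587 0.099 0.115]
side [183. 176.] 423 ztop 0.101 bbox [0.355 0.213 0.096] [0.421 0.275 0.104] mid [0.388 0.244 0.1  ]
side [285. 171.] 290 ztop 0.117 bbox [ 0.555 -0.039  0.111] [0.619 0.027 0.12 ] mid [ 0.587 -0.006  0.115]
side [311. 181.] 438 ztop 0.116 bbox [ 0.557 -0.144  0.11 ] [ 0.618 -0.08   0.119] mid [ 0.587 -0.112  0.115]
side [282. 243.] 734 ztop 0.017 bbox [ 0.343 -0.223  0.011] [ 0.443 -0.123  0.02 ] mid [ 0.393 -0.173  0.015]
planter 1208
((0.6636196970939636, -0.004758358001708984), (0.26900750398635864, 0.3359428346157074), 0.5818461179733276)
```

View pics/crop0.png

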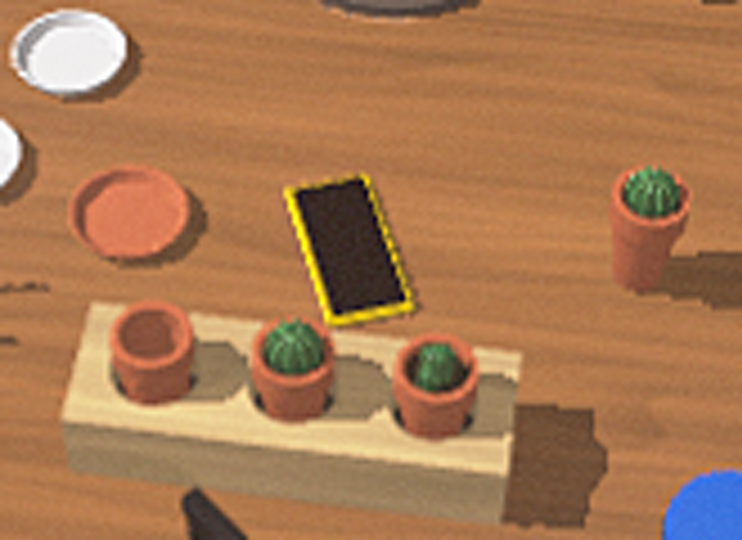

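Confirmed: the empty pot is in the -y well at about (0.59,-0.11), with its rim at z≈0.115. The saucer is terracotta, and the waiting cactus is alone at about (0.394,0.246). Now I'll work out the tool axes and the first move.

```bash
cat >> h.py <<'E'
def to(p,yaw=None,s=None):
    """slide mm and roll to reach TCP p, tool-y (jaw) world direction yaw (mod pi)"""
    s=s or arm.observe(); R=Ro.from_rotvec(s['ee_rot']).as_matrix()
    sl=R.T@(np.array(p)-s['position'])*1000
    jy=np.arctan2(R[1,1],R[0,1])
    print('t',round(s['clock'],2),'pos',s['position'].round(4),'jawdir',round(jy,3),'toolz',R[:,2].round(4),'q7',s['joints'][6].round(2),'F',s['force'].round(1),'M',s['ft_torque'].round(2),'w',round(s['width'],3))
    r=None
    if yaw is not None: r=-((yaw-jy+np.pi/2)%np.pi-np.pi/2)
    print('slide',sl.round(1),'roll',r)
E
python3 - <<'E'
from h import *
d=arm.get_image('wrist');print(np.array(d['hand_eye']).round(3),d['intrinsics'])
to([0.40,0.20,0.30],0.0); to([0.59,-0.11,0.25],0.0)
print(arm.observe()['joints'])
E
```

```text
[[-0.    -0.96  -0.282  0.075]
 [ 1.     0.    -0.001 -0.001]
 [ 0.001 -0.282  0.96  -0.16 ]
 [ 0.     0.     0.     1.   ]] [[272.36898192   0.         253.21720115]
 [  0.         272.36898192 194.13737245]
 [  0.           0.           1.        ]]
t 0.2 pos [0.2252 0.5827 0.2263] jawdir 1.202 toolz [-2.e-04 -9.e-04 -1.e+00] q7 -0.08 F [ 0.1  1.  -0.2] M [-0.02 -0.    0.01] w 1.001
slide [-301.  -294.   -73.4] roll 1.2019443414239497
t 0.2 pos [0.2252 0.5827 0.2263] jawdir 1.202 toolz [-2.e-04 -9.e-04 -1.e+00] q7 -0.08 F [ 0.1  1.  -0.2] M [-0.02 -0.    0.01] w 1.001
slide [-590.  -514.6  -23.2] roll 1.2019443414239497
[-1.30460031  0.43494128  0.02497276  1.57372832 -0.01156992  1.13398169
 -0.07510292]
```

Run:
```python
from h import *
to([0.40,0.27,0.29],0.0)
```

```text
t 0.2 pos [0.2252 0.5827 0.2263] jawdir 1.202 toolz [-2.e-04 -9.e-04 -1.e+00] q7 -0.08 F [ 0.1  1.  -0.2] M [-0.02 -0.    0.01] w 1.001
slide [-275.7 -228.7  -63.5] roll 1.2019443414239497
```

Request:
{"name": "jog_arm", "arguments": {
  "increments": [
    {"slide":[-27,-23,-6],"roll":0.12,"gripper":1},
    {"slide":[-55,-46,-13],"roll":0.24,"gripper":1},
    {"slide":[-83,-69,-19],"roll":0.36,"gripper":1},
    {"slide":[-110,-92,-26],"roll":0.48,"gripper":1},
    {"slide":[-138,-115,-32],"roll":0.6,"gripper":1},
    {"slide":[-166,-138,-38],"roll":0.72,"gripper":1},
    {"slide":[-193,-160,-45],"roll":0.84,"gripper":1},
    {"slide":[-221,-183,-51],"roll":0.96,"gripper":1},
    {"slide":[-248,-206,-57],"roll":1.08,"gripper":1},
    {"slide":[-276,-229,-64],"roll":1.2,"gripper":1}
  ]
}}

```text
clock: 1.03
position: [0.4004, 0.2682, 0.291]
ee_rot: [-2.225, -2.217, 0.0]
force: [0.5, 0.4, 0.7]
width: 0.999
```

Run:
```python
from h import *
grab('wrist','w1');to([0.52,-0.09,0.29],0.0)
```

```text
t 1.08 pos [0.4051 0.2612 0.2927] jawdir -0.022 toolz [ 0.0031 -0.001  -1.    ] q7 -0.64 F [ 3.6 -6.5  0.8] M [-0.45 -0.19 -0.1 ] w 1.001
slide [-348.7  122.4    3.4] roll -0.021501852706109936
```

View pics/w1.png

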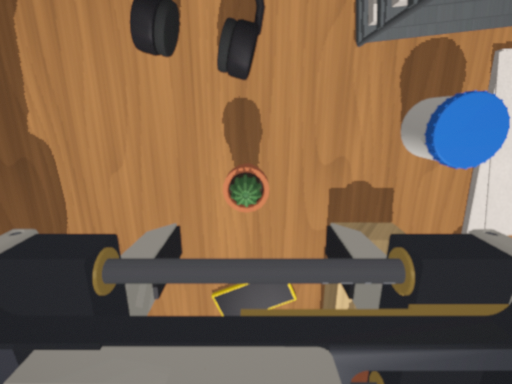

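The wrist view shows the waiting cactus at (246,188), with the phone below it and the tub at the right. I'll fit the rim.

```bash
cat >> h.py <<'E'
def rim(tag,guess,ztop,r=.031,rad=.05):
    """fit rim circle: red pixels with z near ztop around guess (world xy)"""
    from scipy.optimize import least_squares
    d=load(tag);W=cloud(d)
    hsv=cv2.cvtColor(d['frame'],cv2.COLOR_BGR2HSV)
    red=((hsv[...,0]<14)|(hsv[...,0]>172))&(hsv[...,1]>90)&(hsv[...,2]>50)
    near=np.hypot(W[...,0]-guess[0],W[...,1]-guess[1])<rad
    m=near&red&(abs(W[...,2]-ztop)<.008)
    P=W[m]
    print('n',len(P),'z med',np.median(P[:,2]).round(4),'bboxmid',((P.min(0)+P.max(0))/2)[:2].round(4),'ext',(P.max(0)-P.min(0))[:2].round(4))
    # image method: outer contour of red mask on plane z=ztop
    mk=(near&red&(W[...,2]>ztop-.012)).astype(np.uint8)
    cs,_=cv2.findContours(mk,cv2.RETR_EXTERNAL,cv2.CHAIN_APPROX_NONE)
    c=max(cs,key=len).reshape(-1,1,2).astype(float)
    n=cv2.undistortPoints(c,d['K'],d['D']).reshape(-1,2)
    C=-d['R'].T@d['t']; dr=np.c_[n,np.ones(len(n))]@d['R']
    Q=C+dr*((ztop-C[2])/dr[:,2])[:,None]
    f=least_squares(lambda q:np.hypot(Q[:,0]-q[0],Q[:,1]-q[1])-q[2],[*guess,r],loss='soft_l1',f_scale=.001)
    print('contour circ',f.x.round(4),'resid',np.abs(f.fun).mean().round(5))
    return f.x
E
python3 - <<'E'
from h import *
rim('w1',[.394,.246],.100)
E
```

```text
n 810 z med 0.1018 bboxmid [0.3906 0.2456] ext [0.0615 0.0618]
contour circ [ -64.3381 1958.2615 1959.2269] resid 0.00358
```

Request:
{"name": "jog_arm", "arguments": {
  "increments": [
    {"slide":[-35,12,0],"roll":0,"gripper":1},
    {"slide":[-70,24,0],"roll":0,"gripper":1},
    {"slide":[-105,36,0],"roll":0,"gripper":1},
    {"slide":[-140,48,0],"roll":0,"gripper":1},
    {"slide":[-175,60,0],"roll":0,"gripper":1},
    {"slide":[-210,72,0],"roll":0,"gripper":1},
    {"slide":[-245,84,0],"roll":0,"gripper":1},
    {"slide":[-285,98,0],"roll":0,"gripper":1},
    {"slide":[-310,110,0],"roll":0,"gripper":1},
    {"slide":[-310,110,0],"roll":0,"gripper":1}
  ]
}}

```text
clock: 1.92
position: [0.5121, -0.0464, 0.2911]
ee_rot: [2.225, 2.213, -0.001]
force: [-0.3, 0.6, 0.3]
width: 1.001
```

Run:
```python
from h import *
grab('wrist','w2');to([0.59,-0.11,0.20],0.0)
```

```text
t 1.97 pos [ 0.5113 -0.0432  0.2907] jawdir -0.003 toolz [ 4.0e-04 -1.4e-03 -1.0e+00] q7 0.14 F [-0.4  0.9  0.1] M [-0.02  0.04  0.04] w 0.998
slide [-66.4  78.9  90.9] roll -0.0033582690950890726
```

View pics/w2.png

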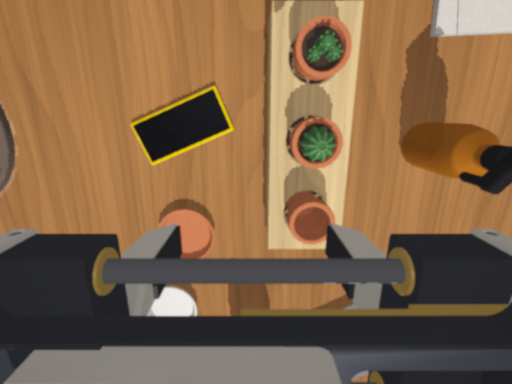

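The wrist view shows three pots in the planter: cactus a at (322,48), cactus b at (316,143) and the empty pot at (310,218). The saucer is at (187,232) and partly hidden.

```bash
sed -i 's/^    mk=.*/    mk=(near\&(W[...,2]>ztop-.010)).astype(np.uint8)/' h.py
python3 - <<'E'
from h import *
rim('w1',[.391,.246],.100)
for g in ([.59,-.111],[.59,-.006],[.59,.1]): rim('w2',g,.115)
d=load('w2');W=cloud(d)
z=W[...,2];m=(abs(z-.07)<.004)&(W[...,0]>.5)&(W[...,0]<.68)
P=W[m];print('planter',len(P),P.min(0).round(4),P.max(0).round(4), cv2.minAreaRect(P[:,:2].astype(np.float32)))
m=(z>.010)&(z<.02)&(W[...,0]>.3)&(W[...,0]<.5)&(W[...,1]<-.1)
P=W[m];print('saucer',len(P),P.min(0).round(4),P.max(0).round(4))
m=(abs(z)<.01)&(W[...,0]>.3)&(W[...,0]<.5)&(W[...,1]>0.05);print('desk z',np.median(z[m]))
E
```

```text
n 810 z med 0.1018 bboxmid [0.3906 0.2456] ext [0.0615 0.0618]
contour circ [-160.7056 5235.6117 5238.0454] resid 0.06476
n 720 z med 0.1166 bboxmid [ 0.5887 -0.1108] ext [0.0598 0.0594]
contour circ [ 0.5873 -0.1091  0.0285] resid 0.0039
n 962 z med 0.1168 bboxmid [ 0.59   -0.0068] ext [0.061  0.0611]
contour circ [ 0.7836 -0.2461  0.1297] resid 0.02512
n 1440 z med 0.1165 bboxmid [0.59   0.0976] ext [0.0604 0.0615]
contour circ [0.5905 0.0976 0.0312] resid 0.00048
planter 12246 [ 0.5346 -0.172   0.066 ] [0.6465 0.1584 0.074 ] ((0.5904676914215088, -0.0068811774253845215), (0.33008283376693726, 0.11065194755792618), 89.70936584472656)
saucer 585 [ 0.3076 -0.3461  0.01  ] [ 0.4435 -0.1268  0.02  ]
desk z 0.002140349671132717
```

```bash
sed -i 's/^    mk=.*/    mk=(near\&(abs(W[...,2]-ztop)<.008)).astype(np.uint8)/' h.py
python3 - <<'E'
from h import *
rim('w1',[.391,.246],.100)
for g in ([.59,-.111],[.59,-.006],[.59,.1]): rim('w2',g,.115)
to([0.59,-0.111,0.17],0.0)
E
```

```text
n 810 z med 0.1018 bboxmid [0.3906 0.2456] ext [0.0615 0.0618]
contour circ [0.3903 0.2457 0.0309] resid 0.00044
n 720 z med 0.1166 bboxmid [ 0.5887 -0.1108] ext [0.0598 0.0594]
contour circ [ 0.5875 -0.1096  0.0284] resid 0.00368
n 962 z med 0.1168 bboxmid [ 0.59   -0.0068] ext [0.061  0.0611]
contour circ [ 0.5901 -0.0071  0.0308] resid 0.00039
n 1440 z med 0.1165 bboxmid [0.59   0.0976] ext [0.0604 0.0615]
contour circ [0.5906 0.0977 0.0311] resid 0.00039
t 1.97 pos [ 0.5113 -0.0432  0.2907] jawdir -0.003 toolz [ 4.0e-04 -1.4e-03 -1.0e+00] q7 0.14 F [-0.4  0.9  0.1] M [-0.02  0.04  0.04] w 0.998
slide [-67.3  78.9 120.9] roll -0.0033582690950890726
```

Request:
{"name": "jog_arm", "arguments": {
  "increments": [
    {"slide":[-10,12,15],"roll":0,"gripper":1},
    {"slide":[-20,24,32],"roll":0,"gripper":1},
    {"slide":[-30,36,50],"roll":0,"gripper":1},
    {"slide":[-40,47,68],"roll":0,"gripper":1},
    {"slide":[-50,58,86],"roll":0,"gripper":1},
    {"slide":[-58,68,100],"roll":0,"gripper":1},
    {"slide":[-64,75,112],"roll":0,"gripper":1},
    {"slide":[-67,79,119],"roll":0,"gripper":1},
    {"slide":[-67,79,121],"roll":0,"gripper":1},
    {"slide":[-67,79,121],"roll":0,"gripper":1}
  ]
}}

```text
clock: 2.8
position: [0.5895, -0.1057, 0.1693]
ee_rot: [-2.218, -2.224, 0.001]
force: [0.8, 0.3, 0.2]
width: 1.001
```

```bash
sed -i 's/c=max(cs,key=len).reshape/c=cv2.convexHull(np.concatenate(cs)).reshape/' h.py
python3 - <<'E'
from h import *
grab('wrist','w3');to([0.59,-0.111,0.17],0.0)
rim('w2',[.589,-.111],.115); 
d=load('w3'); hsv=cv2.cvtColor(d['frame'],cv2.COLOR_BGR2HSV); print(proj(d,[[.59,-.111,.115],[.59,-.08,.115]]))
rim('w3',[.589,-.111],.115)
E
```

```text
t 2.85 pos [ 0.5897 -0.1057  0.17  ] jawdir 0.003 toolz [-3.e-04  6.e-04 -1.e+00] q7 0.39 F [-0.1  0.  -0.1] M [-0.05  0.06  0.03] w 1.003
slide [-5.3  0.3 -0. ] roll 0.0028915391600967677
n 720 z med 0.1166 bboxmid [ 0.5887 -0.1108] ext [0.0598 0.0594]
contour circ [ 0.5892 -0.1111  0.0316] resid 0.00057
[[253.94034769 213.36866292]
 [254.07113062 177.21125845]]
n 1924 z med 0.1167 bboxmid [ 0.5892 -0.1112] ext [0.0603 0.0606]
contour circ [ 0.5898 -0.1115  0.0312] resid 0.00039
```

View pics/w3.png

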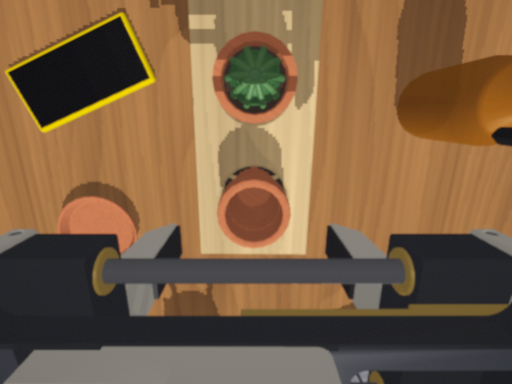

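Request:
{"name": "jog_arm", "arguments": {
  "increments": [
    {"slide":[-3,0,0],"roll":0,"gripper":1},
    {"slide":[-6,0,4],"roll":0,"gripper":1},
    {"slide":[-6,0,14],"roll":0,"gripper":1},
    {"slide":[-6,0,28],"roll":0,"gripper":1},
    {"slide":[-6,0,42],"roll":0,"gripper":1},
    {"slide":[-6,0,56],"roll":0,"gripper":1},
    {"slide":[-6,0,68],"roll":0,"gripper":1},
    {"slide":[-6,0,78],"roll":0,"gripper":1},
    {"slide":[-6,0,84],"roll":0,"gripper":1},
    {"slide":[-6,0,86.5],"roll":0,"gripper":1}
  ]
}}

```text
clock: 3.68
position: [0.5894, -0.1127, 0.0821]
ee_rot: [-2.219, -2.223, 0.001]
force: [0.1, 0.9, 1.0]
width: 0.999
```

Run:
```python
from h import *
grab('wrist','w4');to([0.5896,-0.1113,0.083],0.0)
rim('w4',[.589,-.111],.115)
```

```text
t 3.73 pos [ 0.5895 -0.1127  0.0823] jawdir 0.002 toolz [-0.0011  0.     -1.    ] q7 0.47 F [ 0.4  0.2 -0.3] M [-0.08  0.06 -0.01] w 0.999
slide [ 1.4  0.1 -0.7] roll 0.001840891346880813
n 4277 z med 0.1166 bboxmid [ 0.5896 -0.111 ] ext [0.0924 0.0608]
contour circ [ 0.5892 -0.1271  0.049 ] resid 0.00624
```

View pics/w4.png

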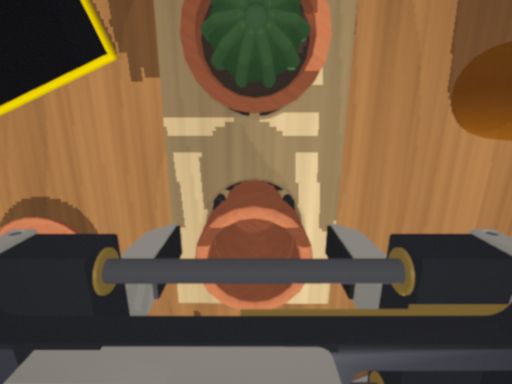

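Request:
{"name": "jog_arm", "arguments": {
  "increments": [
    {"slide":[1.4,0,-0.5],"roll":0,"gripper":1},
    {"slide":[1.4,0,-0.5],"roll":0,"gripper":0.8},
    {"slide":[1.4,0,-0.5],"roll":0,"gripper":0.6},
    {"slide":[1.4,0,-0.5],"roll":0,"gripper":0.5},
    {"slide":[1.4,0,-0.5],"roll":0,"gripper":0.5},
    {"slide":[1.4,0,-0.5],"roll":0,"gripper":0.5},
    {"slide":[1.4,0,-0.5],"roll":0,"gripper":0.5},
    {"slide":[1.4,0,-0.5],"roll":0,"gripper":0.5},
    {"slide":[1.4,0,-0.5],"roll":0,"gripper":0.5},
    {"slide":[1.4,0,-0.5],"roll":0,"gripper":0.5}
  ],
  "newtons": 40
}}

```text
clock: 4.57
position: [0.5899, -0.1114, 0.0839]
ee_rot: [-2.219, -2.223, -0.0]
force: [-1.2, 0.2, 4.7]
width: 0.658
```

Run:
```python
from h import *
to([0.5896,-0.1113,0.083],0.0)
```

```text
t 4.57 pos [ 0.5899 -0.1114  0.0839] jawdir 0.002 toolz [ 1.e-04  1.e-04 -1.e+00] q7 0.46 F [-1.2  0.2  4.7] M [-0.01  0.56 -0.03] w 0.658
slide [ 0.1 -0.3  0.9] roll 0.0018189373111898721
```

Request:
{"name": "jog_arm", "arguments": {
  "increments": [
    {"slide":[0,0,0],"roll":0.1,"gripper":0.5},
    {"slide":[0,0,0],"roll":0.22,"gripper":0.5},
    {"slide":[0,0,0],"roll":0.34,"gripper":0.5},
    {"slide":[0,0,-0.2],"roll":0.46,"gripper":0.5},
    {"slide":[0,0,-0.6],"roll":0.58,"gripper":0.5},
    {"slide":[0,0,-1.0],"roll":0.7,"gripper":0.5},
    {"slide":[0,0,-1.4],"roll":0.82,"gripper":0.5},
    {"slide":[0,0,-1.8],"roll":0.94,"gripper":0.5},
    {"slide":[0,0,-2.2],"roll":1.06,"gripper":0.5},
    {"slide":[0,0,-2.2],"roll":1.14,"gripper":0.5}
  ]
}}

```text
clock: 5.4
position: [0.5891, -0.1108, 0.0851]
ee_rot: [-3.069, -0.666, 0.003]
force: [-1.5, 0.5, -2.3]
width: 0.651
```

Run:
```python
from h import *
grab('scene','s1'); to([0.5896,-0.1113,0.083],0.0)
```

```text
t 5.45 pos [ 0.5891 -0.1108  0.085 ] jawdir -1.148 toolz [-2.2e-03  2.0e-04 -1.0e+00] q7 -0.45 F [-1.2  1.2 -3.6] M [ 0.16  0.72 -0.45] w 0.651
slide [0.2 0.7 2. ] roll -1.1476035451021893
```

View pics/s1.png

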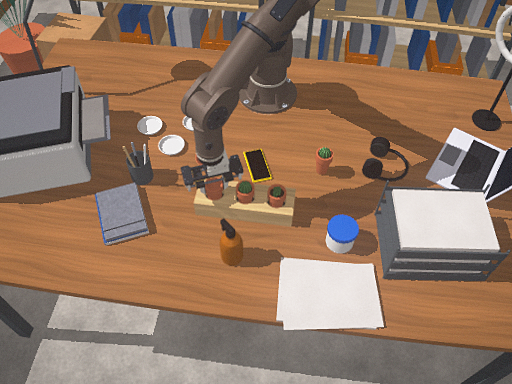

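The arm is holding the empty pot, and the planter looks unmoved at (195-295, 180-222). I'll compare it numerically as I go on.

```bash
cat >> h.py <<'E'
def shift(a,b):
    A=load(a)['frame'];B=load(b)['frame']
    g=lambda f:cv2.cvtColor(f,cv2.COLOR_BGR2GRAY)
    for n,(u0,v0,u1,v1) in dict(rend=(262,182,300,226),mid=(232,178,262,218),desk=(330,210,365,255)).items():
        t=g(A)[v0:v1,u0:u1]; s=cv2.phaseCorrelate(t.astype(np.float64),g(B)[v0:v1,u0:u1].astype(np.float64),cv2.createHanningWindow((u1-u0,v1-v0),cv2.CV_64F))
        print(n,np.round(s[0],2),round(s[1],2))
    Wa=cloud(load(b));
    x,y,z=np.moveaxis(Wa,-1,0)
    m=(abs(z-.07)<.004)&(x>.52)&(x<.66)&(y>-.02)&(y<.19)
    print('planter half',np.nanmin(Wa[m],0).round(3),np.nanmax(Wa[m],0).round(3))
E
python3 -c "
from h import *
shift('scene0','s1');shift('scene0','scene0')"
```

```text
rend [0.34 0.83] 0.73
mid [0.14 0.2 ] 0.87
desk [-0.05  0.58] 0.94
planter half [ 0.54  -0.02   0.066] [0.654 0.159 0.074]
rend [0.  0.5] 1.0
mid [0. 0.] 1.0
desk [0.  0.5] 1.0
planter half [ 0.539 -0.02   0.066] [0.654 0.159 0.074]
```

Request:
{"name": "jog_arm", "arguments": {
  "increments": [
    {"slide":[0,0,0],"roll":-0.1,"gripper":0.5},
    {"slide":[0,0,0],"roll":-0.22,"gripper":0.5},
    {"slide":[0,0,0],"roll":-0.34,"gripper":0.5},
    {"slide":[0,0,-0.4],"roll":-0.46,"gripper":0.5},
    {"slide":[0,0,-0.8],"roll":-0.58,"gripper":0.5},
    {"slide":[0,0,-1.2],"roll":-0.7,"gripper":0.5},
    {"slide":[0,0,-1.6],"roll":-0.82,"gripper":0.5},
    {"slide":[0,0,-2.1],"roll":-0.94,"gripper":0.5},
    {"slide":[0,0,-2.6],"roll":-1.06,"gripper":0.5},
    {"slide":[0,0,-3.1],"roll":-1.18,"gripper":0.5}
  ]
}}

```text
clock: 6.28
position: [0.5898, -0.1113, 0.0886]
ee_rot: [-2.166, -2.275, 0.0]
force: [1.7, -0.6, -5.3]
width: 0.654
```

Run:
```python
from h import *
grab('scene','s2'); to([0.5896,-0.1113,0.083],0.0); shift('scene0','s2')
```

```text
t 6.33 pos [ 0.5897 -0.1115  0.0888] jawdir 0.058 toolz [-1.e-04 -1.e-04 -1.e+00] q7 0.51 F [-0.6 -0.  -3.1] M [0.09 0.01 0.49] w 0.654
slide [ 0.2 -0.1  5.8] roll 0.05808174722072823
rend [0.27 0.82] 0.78
mid [-0.24  0.  ] 0.74
desk [-0.04  0.53] 0.91
planter half [ 0.54  -0.019  0.066] [0.653 0.159 0.074]
```

Request:
{"name": "jog_arm", "arguments": {
  "increments": [
    {"slide":[0,0,0],"roll":-0.12,"gripper":0.5},
    {"slide":[0,0,-0.5],"roll":-0.24,"gripper":0.5},
    {"slide":[0,0,-1.0],"roll":-0.36,"gripper":0.5},
    {"slide":[0,0,-1.5],"roll":-0.48,"gripper":0.5},
    {"slide":[0,0,-2.0],"roll":-0.6,"gripper":0.5},
    {"slide":[0,0,-2.5],"roll":-0.72,"gripper":0.5},
    {"slide":[0,0,-3.0],"roll":-0.84,"gripper":0.5},
    {"slide":[0,0,-3.5],"roll":-0.96,"gripper":0.5},
    {"slide":[0,0,-3.9],"roll":-1.08,"gripper":0.5},
    {"slide":[0,0,-3.9],"roll":-1.18,"gripper":0.5}
  ]
}}

```text
clock: 7.17
position: [0.5905, -0.1107, 0.0928]
ee_rot: [0.538, 3.094, 0.002]
force: [1.7, 2.6, -4.3]
width: 0.658
```

Request:
{"name": "jog_arm", "arguments": {
  "increments": [
    {"slide":[0,0,0],"roll":0.1,"gripper":0.5},
    {"slide":[0,0,0],"roll":0.22,"gripper":0.5},
    {"slide":[0,0,-0.2],"roll":0.34,"gripper":0.5},
    {"slide":[0,0,-0.7],"roll":0.46,"gripper":0.5},
    {"slide":[0,0,-1.2],"roll":0.58,"gripper":0.5},
    {"slide":[0,0,-1.7],"roll":0.7,"gripper":0.5},
    {"slide":[0,0,-2.2],"roll":0.82,"gripper":0.5},
    {"slide":[0,0,-2.7],"roll":0.94,"gripper":0.5},
    {"slide":[0,0,-3.2],"roll":1.06,"gripper":0.5},
    {"slide":[0,0,-3.7],"roll":1.18,"gripper":0.5}
  ]
}}

```text
clock: 8.0
position: [0.5897, -0.1113, 0.0962]
ee_rot: [-2.181, -2.261, 0.001]
force: [0.1, -0.8, -4.9]
width: 0.659
```

Run:
```python
from h import *
grab('scene','s3'); to([0.5896,-0.1113,0.083],0.0); shift('scene0','s3')
```

```text
t 8.05 pos [ 0.5898 -0.1112  0.0962] jawdir 0.027 toolz [-5.e-04 -1.e-04 -1.e+00] q7 0.47 F [ 0.4 -0.9 -5.1] M [-0.4  -0.07 -0.46] w 0.651
slide [-0.1 -0.2 13.2] roll 0.026738434972854774
rend [0.23 0.77] 0.8
mid [-0.34 -0.01] 0.78
desk [-0.16  0.42] 0.92
planter half [ 0.539 -0.019  0.066] [0.654 0.159 0.074]
```

Request:
{"name": "jog_arm", "arguments": {
  "increments": [
    {"slide":[0,0,0],"roll":0.12,"gripper":0.5},
    {"slide":[0,0,-0.5],"roll":0.24,"gripper":0.5},
    {"slide":[0,0,-1.0],"roll":0.36,"gripper":0.5},
    {"slide":[0,0,-1.5],"roll":0.48,"gripper":0.5},
    {"slide":[0,0,-2.0],"roll":0.6,"gripper":0.5},
    {"slide":[0,0,-2.5],"roll":0.72,"gripper":0.5},
    {"slide":[0,0,-3.0],"roll":0.84,"gripper":0.5},
    {"slide":[0,0,-3.5],"roll":0.96,"gripper":0.5},
    {"slide":[0,0,-3.9],"roll":1.08,"gripper":0.5},
    {"slide":[0,0,-3.9],"roll":1.18,"gripper":0.5}
  ]
}}

```text
clock: 8.88
position: [0.5892, -0.1108, 0.1006]
ee_rot: [-3.068, -0.669, 0.002]
force: [-5.2, 3.2, 7.1]
width: 0.658
```

Request:
{"name": "jog_arm", "arguments": {
  "increments": [
    {"slide":[0,0,0],"roll":-0.1,"gripper":0.5},
    {"slide":[0,0,0],"roll":-0.22,"gripper":0.5},
    {"slide":[0,0,-0.4],"roll":-0.34,"gripper":0.5},
    {"slide":[0,0,-0.9],"roll":-0.46,"gripper":0.5},
    {"slide":[0,0,-1.5],"roll":-0.58,"gripper":0.5},
    {"slide":[0,0,-2.1],"roll":-0.7,"gripper":0.5},
    {"slide":[0,0,-2.7],"roll":-0.82,"gripper":0.5},
    {"slide":[0,0,-3.3],"roll":-0.94,"gripper":0.5},
    {"slide":[0,0,-3.9],"roll":-1.06,"gripper":0.5},
    {"slide":[0,0,-4.5],"roll":-1.18,"gripper":0.5}
  ]
}}

```text
clock: 9.72
position: [0.5898, -0.1113, 0.1048]
ee_rot: [-2.165, -2.276, 0.0]
force: [-0.4, -0.9, -4.1]
width: 0.654
```

Run:
```python
from h import *
to([0.5896,-0.1113,0.19],0.0)
```

```text
t 9.72 pos [ 0.5898 -0.1113  0.1048] jawdir 0.05 toolz [-2.e-04  0.e+00 -1.e+00] q7 0.49 F [-0.4 -0.9 -4.1] M [-0.1   0.03 -0.04] w 0.654
slide [  0.   -0.2 -85.2] roll 0.04988181946754655
```

Request:
{"name": "jog_arm", "arguments": {
  "increments": [
    {"slide":[0,0,-2],"roll":-0.05,"gripper":0.5},
    {"slide":[0,0,-6],"roll":-0.05,"gripper":0.5},
    {"slide":[0,0,-12],"roll":-0.05,"gripper":0.5},
    {"slide":[0,0,-20],"roll":-0.05,"gripper":0.5},
    {"slide":[0,0,-30],"roll":-0.05,"gripper":0.5},
    {"slide":[0,0,-42],"roll":-0.05,"gripper":0.5},
    {"slide":[0,0,-54],"roll":-0.05,"gripper":0.5},
    {"slide":[0,0,-64],"roll":-0.05,"gripper":0.5},
    {"slide":[0,0,-72],"roll":-0.05,"gripper":0.5},
    {"slide":[0,0,-75],"roll":-0.05,"gripper":0.5}
  ]
}}

```text
clock: 10.55
position: [0.5907, -0.1115, 0.1819]
ee_rot: [2.116, 2.32, 0.002]
force: [1.0, -0.5, -3.6]
width: 0.65
```

Run:
```python
from h import *
grab('scene','s4'); shift('scene0','s4')
from scipy.optimize import least_squares
for tag in ('w2','w3'):
    d=load(tag);W=cloud(d)
    hsv=cv2.cvtColor(d['frame'],cv2.COLOR_BGR2HSV)
    red=((hsv[...,0]<9)|(hsv[...,0]>172))&(hsv[...,1]>120)&(hsv[...,2]>50)
    m=(np.hypot(W[...,0]-.395,W[...,1]+.173)<.065)&red&(W[...,2]<.03)
    n,l,st,_=cv2.connectedComponentsWithStats(m.astype(np.uint8)); i=1+np.argmax(st[1:,4]); m=l==i
    mm=m&(W[...,2]>.0135)
    P=W[m];Pr=W[mm]
    print(tag,m.sum(),mm.sum(),P.min(0).round(4),P.max(0).round(4))
    f=least_squares(lambda q:np.clip(np.hypot(Pr[:,0]-q[0],Pr[:,1]-q[1])-.0475,-.01,.01),[.395,-.173],loss='soft_l1',f_scale=.002); print(f.x.round(4),np.median(abs(f.fun)))
to([0.396,-0.1735,0.17],0.0)
```

```text
rend [0.2  0.67] 0.59
mid [-0.03  0.23] 1.0
desk [0.03 0.54] 0.98
planter half [ 0.539 -0.019  0.066] [0.655 0.159 0.074]
w2 6 4 [ 0.3963 -0.2193  0.0125] [ 0.4052 -0.2181  0.0148]
[ 0.4021 -0.1711] 0.0001303131404220316
w3 7 1 [ 0.3495 -0.1787  0.0076] [ 0.3528 -0.1756  0.0144]
[ 0.3969 -0.1729] 5.813964296108587e-09
t 10.6 pos [ 0.5906 -0.1115  0.1817] jawdir 0.092 toolz [ 0.0021 -0.     -1.    ] q7 0.47 F [ 0.   0.2 -3.4] M [-0.01  0.04  0.02] w 0.659
slide [ -43.9 -199.5   11.2] roll 0.09193289113199632
```

View pics/s4.png

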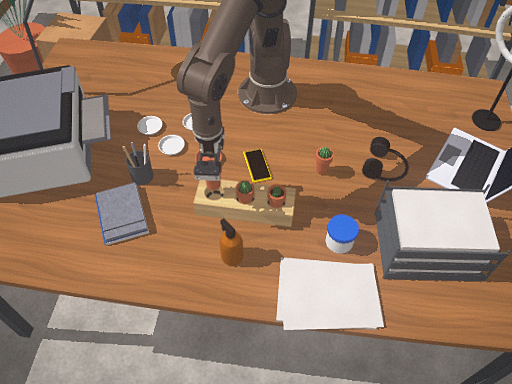

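The pot is out and in the gripper at about (207,180), and the planter is in place. Now a better saucer fit, using depth.

Run:
```python
from h import *
from scipy.optimize import least_squares
for tag in ('w2','w3','scene0','side0'):
    d=load(tag);W=cloud(d)
    m=(np.hypot(W[...,0]-.395,W[...,1]+.173)<.06)&(W[...,2]>.0135)&(W[...,2]<.024)
    P=W[m]
    if len(P)<10: print(tag,len(P));continue
    f=least_squares(lambda q:np.hypot(P[:,0]-q[0],P[:,1]-q[1])-q[2],[.395,-.173,.047],loss='soft_l1',f_scale=.002)
    print(tag,len(P),P.min(0).round(4),P.max(0).round(4),f.x.round(4),np.median(abs(f.fun)).round(4))
```

```text
w2 330 [ 0.3484 -0.2207  0.0135] [ 0.4435 -0.1266  0.0202] [ 0.3951 -0.1744  0.0461] 0.0011
w3 530 [ 0.3449 -0.1883  0.0135] [ 0.4441 -0.1266  0.0207] [ 0.3952 -0.175   0.0468] 0.0012
scene0 53 [ 0.3519 -0.2231  0.0136] [ 0.4503 -0.1252  0.0218] [ 0.4015 -0.1739  0.0467] 0.0015
side0 140 [ 0.3425 -0.2232  0.0137] [ 0.4429 -0.1231  0.0211] [ 0.392  -0.1752  0.0472] 0.0015
```

Request:
{"name": "jog_arm", "arguments": {
  "increments": [
    {"slide":[-2,-9,0],"roll":0,"gripper":0.5},
    {"slide":[-6,-27,0],"roll":0,"gripper":0.5},
    {"slide":[-12,-52,0],"roll":0,"gripper":0.5},
    {"slide":[-18,-80,0],"roll":0,"gripper":0.5},
    {"slide":[-24,-108,0],"roll":0,"gripper":0.5},
    {"slide":[-30,-136,5],"roll":0,"gripper":0.5},
    {"slide":[-37,-163,12],"roll":0,"gripper":0.5},
    {"slide":[-42,-184,22],"roll":0,"gripper":0.5},
    {"slide":[-44,-197,34],"roll":0,"gripper":0.5},
    {"slide":[-45,-200,44],"roll":0,"gripper":0.5}
  ]
}}

```text
clock: 11.43
position: [0.3907, -0.1748, 0.135]
ee_rot: [-2.118, -2.317, 0.001]
force: [-0.2, 0.4, -3.3]
width: 0.656
```

Run:
```python
from h import *
to([0.3952,-0.1748,0.08],0.0)
grab('side','d5'); grab('wrist','w5')
```

```text
t 11.43 pos [ 0.3907 -0.1748  0.135 ] jawdir 0.089 toolz [-0.0023  0.0015 -1.    ] q7 0.64 F [-0.2  0.4 -3.3] M [-0.03  0.11  0.03] w 0.656
slide [-0.5  4.6 55. ] roll 0.08948595352132882
```

View pics/d5.png

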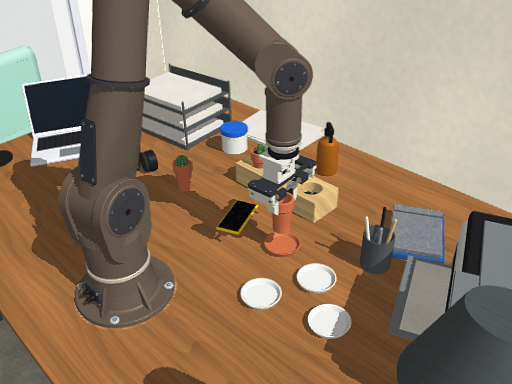

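View pics/w5.png

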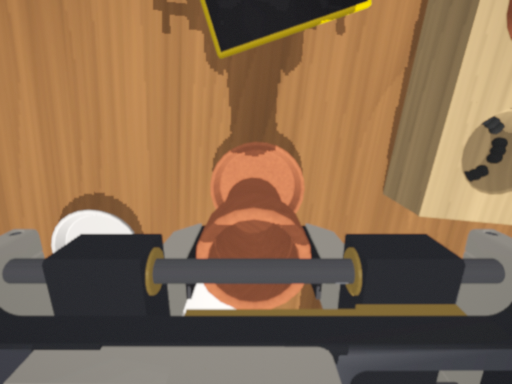

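The side view shows the pot at (281,215), held upright over the terracotta saucer at (281,244). The wrist view agrees: rim at (254,255), saucer at (257,187). I'm lowering it now.

Request:
{"name": "jog_arm", "arguments": {
  "increments": [
    {"slide":[0,0,5],"roll":0,"gripper":0.5},
    {"slide":[0,0,14],"roll":0,"gripper":0.5},
    {"slide":[0,0,24],"roll":0,"gripper":0.5},
    {"slide":[0,0,34],"roll":0,"gripper":0.5},
    {"slide":[0,0,43],"roll":0,"gripper":0.5},
    {"slide":[0,0,50],"roll":0,"gripper":0.5},
    {"slide":[0,0,54],"roll":0,"gripper":0.5},
    {"slide":[0,0,56],"roll":0,"gripper":0.5},
    {"slide":[0,0,57],"roll":0,"gripper":0.5},
    {"slide":[0,0,57],"roll":0,"gripper":0.5}
  ]
}}

```text
clock: 12.37
position: [0.3951, -0.1746, 0.0791]
ee_rot: [2.117, 2.321, 0.0]
force: [0.5, 0.3, -4.2]
width: 0.658
```

Run:
```python
from h import *
grab('side','d6')
to([0.3952,-0.1748,0.074],0.0)
d=load('d6'); cv2.imwrite('pics/d6c.png',cv2.resize(d['frame'][150:280,220:350],None,fx=4.5,fy=4.5))
```

```text
t 12.42 pos [ 0.3951 -0.1747  0.0792] jawdir 0.092 toolz [ 5.e-04 -1.e-04 -1.e+00] q7 0.74 F [ 1.  -0.5 -3.2] M [-0.08 -0.01  0.06] w 0.656
slide [-0.1  0.1  5.2] roll 0.0918755841451313
```

View pics/d6c.png

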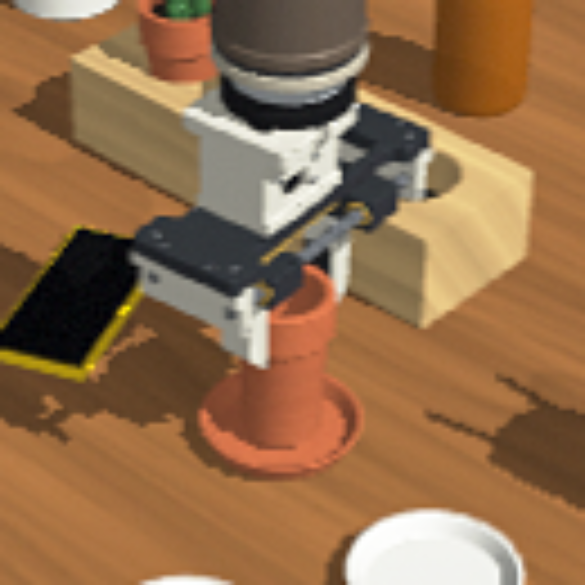

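The pot is centred over the saucer and about 5 mm up. I'll creep down.

Request:
{"name": "jog_arm", "arguments": {
  "increments": [
    {"slide":[0,0,0.6],"roll":0,"gripper":0.5},
    {"slide":[0,0,1.2],"roll":0,"gripper":0.5},
    {"slide":[0,0,1.8],"roll":0,"gripper":0.5},
    {"slide":[0,0,2.4],"roll":0,"gripper":0.5},
    {"slide":[0,0,2.9],"roll":0,"gripper":0.5},
    {"slide":[0,0,3.3],"roll":0,"gripper":0.5},
    {"slide":[0,0,3.7],"roll":0,"gripper":0.5},
    {"slide":[0,0,4.1],"roll":0,"gripper":0.5},
    {"slide":[0,0,4.4],"roll":0,"gripper":0.5},
    {"slide":[0,0,4.4],"roll":0,"gripper":0.5}
  ]
}}

```text
clock: 13.25
position: [0.3948, -0.1745, 0.0746]
ee_rot: [-2.117, -2.321, 0.0]
force: [0.1, 0.1, -3.5]
width: 0.657
```

Run:
```python
from h import *
to([0.3952,-0.1748,0.074],0.0)
```

```text
t 13.25 pos [ 0.3948 -0.1745  0.0746] jawdir 0.092 toolz [-1.e-04  1.e-04 -1.e+00] q7 0.75 F [ 0.1  0.1 -3.5] M [-0.08  0.06 -0.01] w 0.657
slide [-0.3  0.3  0.6] roll 0.09190290159378312
```

Request:
{"name": "jog_arm", "arguments": {
  "increments": [
    {"slide":[0,0,0.2],"roll":0,"gripper":0.5},
    {"slide":[0,0,0.4],"roll":0,"gripper":0.5},
    {"slide":[0,0,0.6],"roll":0,"gripper":0.5},
    {"slide":[0,0,0.8],"roll":0,"gripper":0.5},
    {"slide":[0,0,0.9],"roll":0,"gripper":0.5},
    {"slide":[0,0,1.0],"roll":0,"gripper":0.5},
    {"slide":[0,0,1.1],"roll":0,"gripper":0.5},
    {"slide":[0,0,1.2],"roll":0,"gripper":0.5},
    {"slide":[0,0,1.2],"roll":0,"gripper":0.5},
    {"slide":[0,0,1.2],"roll":0,"gripper":0.5}
  ]
}}

```text
clock: 14.08
position: [0.3949, -0.1746, 0.0738]
ee_rot: [-2.117, -2.321, -0.001]
force: [-2.9, 1.1, 8.0]
width: 0.655
```

Run:
```python
from h import *
to([0.3952,-0.1748,0.074],0.0)
```

```text
t 14.08 pos [ 0.3949 -0.1746  0.0738] jawdir 0.092 toolz [ 3.e-04  4.e-04 -1.e+00] q7 0.75 F [-2.9  1.1  8. ] M [0.12 0.72 0.04] w 0.655
slide [-0.2  0.3 -0.2] roll 0.09172032768376193
```

The pot is down, with light contact. I'll relax the push slightly, soften the grip, then open.

Request:
{"name": "jog_arm", "arguments": {
  "increments": [
    {"slide":[0,0,-0.3],"roll":0,"gripper":0.6},
    {"slide":[0,0,-0.6],"roll":0,"gripper":0.64},
    {"slide":[0,0,-0.6],"roll":0,"gripper":0.67},
    {"slide":[0,0,-0.6],"roll":0,"gripper":0.69},
    {"slide":[0,0,-0.6],"roll":0,"gripper":0.72},
    {"slide":[0,0,-0.6],"roll":0,"gripper":0.78},
    {"slide":[0,0,-0.6],"roll":0,"gripper":0.85},
    {"slide":[0,0,-0.6],"roll":0,"gripper":0.95},
    {"slide":[0,0,-0.6],"roll":0,"gripper":1},
    {"slide":[0,0,-0.6],"roll":0,"gripper":1}
  ],
  "newtons": 8
}}

```text
clock: 14.92
position: [0.3949, -0.1746, 0.074]
ee_rot: [2.117, 2.321, 0.0]
force: [-0.4, -0.2, 0.4]
width: 0.984
```

Run:
```python
from h import *
to([0.395,-0.1746,0.20],0.0)
```

```text
t 14.92 pos [ 0.3949 -0.1746  0.074 ] jawdir 0.092 toolz [ 0. -0. -1.] q7 0.75 F [-0.4 -0.2  0.4] M [-0.06  0.07 -0.04] w 0.984
slide [-0.00e+00  1.00e-01 -1.26e+02] roll 0.09193677696664437
```

Request:
{"name": "jog_arm", "arguments": {
  "increments": [
    {"slide":[0,0,-4],"roll":0,"gripper":1},
    {"slide":[0,0,-12],"roll":0,"gripper":1},
    {"slide":[0,0,-24],"roll":0,"gripper":1},
    {"slide":[0,0,-40],"roll":0,"gripper":1},
    {"slide":[0,0,-58],"roll":0,"gripper":1},
    {"slide":[0,0,-76],"roll":0,"gripper":1},
    {"slide":[0,0,-94],"roll":0,"gripper":1},
    {"slide":[0,0,-110],"roll":0,"gripper":1},
    {"slide":[0,0,-122],"roll":0,"gripper":1},
    {"slide":[0,0,-128],"roll":0,"gripper":1}
  ]
}}

```text
clock: 15.75
position: [0.3955, -0.1749, 0.2041]
ee_rot: [2.116, 2.319, 0.003]
force: [-0.1, -0.5, -0.5]
width: 0.996
```

Run:
```python
from h import *
grab('side','d7');grab('wrist','w7')
d=load('d7'); cv2.imwrite('pics/d7c.png',cv2.resize(d['frame'][120:280,150:350],None,fx=3.5,fy=3.5))
to([0.3905,0.20,0.20],0.5)
W=cloud(load('w7'));z=W[...,2];x=W[...,0];y=W[...,1]
m=(abs(z-.107)<.008)&(np.hypot(x-.395,y+.175)<.045);P=W[m];print(len(P),P.min(0),P.max(0))
rim('w7',[.395,-.175],.105)
```

```text
t 15.85 pos [ 0.3955 -0.1747  0.2031] jawdir 0.092 toolz [ 0.0023  0.     -1.    ] q7 0.53 F [-0.1  0.   0.5] M [-0.    0.1   0.03] w 1.0
slide [373.6  29.5   3.1] roll -0.40797291094211996
1341 [ 0.36403433 -0.20514637  0.09904198] [ 0.4255764  -0.14433847  0.10905404]
n 1390 z med 0.1068 bboxmid [ 0.3948 -0.1747] ext [0.0615 0.0608]
contour circ [ 0.3948 -0.1747  0.0311] resid 0.00022
```

View pics/d7c.png

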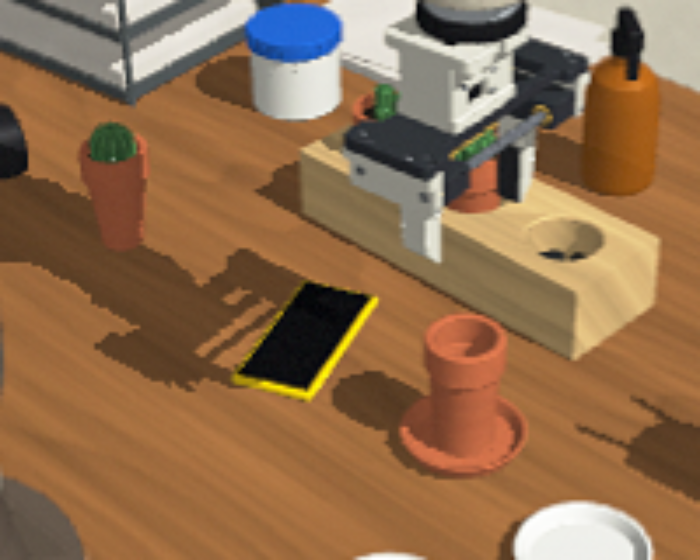

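View pics/w7.png

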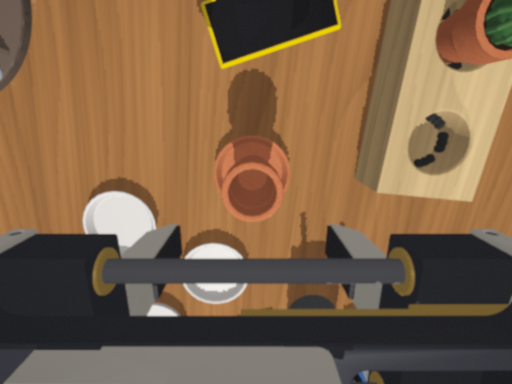

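The side crop shows the empty pot upright on the saucer at crop (463,390), with the well free at (568,240). The rim centre (0.3948,-0.1747) is within 1 mm of the saucer centre. Next the cactus; I also fit the free well from this view.

Request:
{"name": "jog_arm", "arguments": {
  "increments": [
    {"slide":[20,2,0],"roll":0,"gripper":1},
    {"slide":[60,5,0],"roll":0,"gripper":1},
    {"slide":[100,8,0],"roll":0,"gripper":1},
    {"slide":[140,11,0],"roll":0,"gripper":1},
    {"slide":[180,14,0],"roll":0,"gripper":1},
    {"slide":[220,18,0],"roll":0,"gripper":1},
    {"slide":[260,21,0],"roll":0,"gripper":1},
    {"slide":[300,24,0],"roll":0,"gripper":1},
    {"slide":[335,27,0],"roll":0,"gripper":1},
    {"slide":[360,29,0],"roll":0,"gripper":1}
  ]
}}

```text
clock: 16.68
position: [0.3897, 0.1899, 0.2012]
ee_rot: [-2.113, -2.323, 0.001]
force: [1.1, -0.4, 1.0]
width: 0.999
```

Request:
{"name": "jog_arm", "arguments": {
  "increments": [
    {"slide":[20,1,0],"roll":0,"gripper":1},
    {"slide":[36,3,0],"roll":0,"gripper":1},
    {"slide":[48,4,0],"roll":0,"gripper":1},
    {"slide":[56,5,0],"roll":0,"gripper":1},
    {"slide":[59,5,3],"roll":0,"gripper":1},
    {"slide":[59,5,10],"roll":0,"gripper":1},
    {"slide":[59,5,18],"roll":0,"gripper":1},
    {"slide":[59,5,25],"roll":0,"gripper":1},
    {"slide":[59,5,28],"roll":0,"gripper":1},
    {"slide":[59,5,28],"roll":0,"gripper":1}
  ]
}}

```text
clock: 17.52
position: [0.3898, 0.2447, 0.173]
ee_rot: [-2.118, -2.32, 0.003]
force: [-0.6, -0.4, -0.3]
width: 0.997
```

Run:
```python
from h import *
grab('wrist','w8');
c=rim('w8',[.3905,.2457],.100)
to([c[0],c[1],0.068],None)
```

```text
n 1735 z med 0.1019 bboxmid [0.3903 0.2458] ext [0.0612 0.062 ]
contour circ [0.3903 0.2457 0.0314] resid 0.00038
t 17.57 pos [0.3901 0.2451 0.1736] jawdir 0.091 toolz [-8.e-04 -8.e-04 -1.e+00] q7 -0.49 F [ 0.7  0.1 -0.3] M [-0.09  0.08 -0.04] w 0.999
slide [  0.7   0.3 105.6] roll None
```

View pics/w8.png

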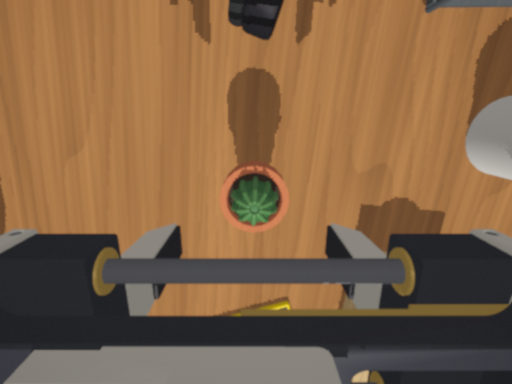

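The cactus sits between the fingers at (254,200). I'm descending.

Request:
{"name": "jog_arm", "arguments": {
  "increments": [
    {"slide":[0.5,0.3,6],"roll":0,"gripper":1},
    {"slide":[0.5,0.3,20],"roll":0,"gripper":1},
    {"slide":[0.5,0.3,36],"roll":0,"gripper":1},
    {"slide":[0.5,0.3,52],"roll":0,"gripper":1},
    {"slide":[0.5,0.3,67],"roll":0,"gripper":1},
    {"slide":[0.5,0.3,80],"roll":0,"gripper":1},
    {"slide":[0.5,0.3,91],"roll":0,"gripper":1},
    {"slide":[0.5,0.3,99],"roll":0,"gripper":1},
    {"slide":[0.5,0.3,104],"roll":0,"gripper":1},
    {"slide":[0.5,0.3,105],"roll":0,"gripper":1}
  ]
}}

```text
clock: 18.4
position: [0.3904, 0.2462, 0.0684]
ee_rot: [-2.117, -2.321, 0.001]
force: [-0.4, -0.5, 1.0]
width: 0.999
```

Request:
{"name": "jog_arm", "arguments": {
  "increments": [
    {"slide":[0,0,0],"roll":0,"gripper":0.9},
    {"slide":[0,0,0],"roll":0,"gripper":0.8},
    {"slide":[0,0,0],"roll":0,"gripper":0.74},
    {"slide":[0,0,0],"roll":0,"gripper":0.7},
    {"slide":[0,0,0],"roll":0,"gripper":0.66},
    {"slide":[0,0,0],"roll":0,"gripper":0.6},
    {"slide":[0,0,0],"roll":0,"gripper":0.5},
    {"slide":[0,0,0],"roll":0,"gripper":0.5},
    {"slide":[0,0,0],"roll":0,"gripper":0.5},
    {"slide":[0,0,0],"roll":0,"gripper":0.5}
  ],
  "newtons": 25
}}

```text
clock: 19.23
position: [0.3906, 0.2465, 0.0693]
ee_rot: [-2.117, -2.321, -0.001]
force: [-1.8, -0.6, 6.1]
width: 0.671
```

Run:
```python
from h import *
to([.3903,.2457,0.0685],None)
from scipy.optimize import least_squares
# free well centre + planter from w7
d=load('w7');W=cloud(d);x,y,z=np.moveaxis(W,-1,0)
top=(abs(z-.0715)<.004)&(x>.52)&(x<.66)&(y<-.04)
hole=(np.hypot(x-.5898,y+.1118)<.045)&~top&(z<.066)
# hole boundary pixels: hole pixels adjacent to top
b=cv2.dilate(hole.astype(np.uint8),np.ones((3,3)))&top.astype(np.uint8)
v,u=np.nonzero(b); n=cv2.undistortPoints(np.c_[u,v].astype(float).reshape(-1,1,2),d['K'],d['D']).reshape(-1,2)
C=-d['R'].T@d['t'];dr=np.c_[n,np.ones(len(n))]@d['R'];Q=C+dr*((.07-C[2])/dr[:,2])[:,None]
f=least_squares(lambda q:np.hypot(Q[:,0]-q[0],Q[:,1]-q[1])-q[2],[.59,-.112,.033],loss='soft_l1',f_scale=.001);print('well',f.x.round(4),len(Q),abs(f.fun).mean())
P=W[top];print(P.min(0),P.max(0))
rim('w7',[.59,-.0068],.115)
```

```text
t 19.23 pos [0.3906 0.2465 0.0693] jawdir 0.092 toolz [ 2.e-04  4.e-04 -1.e+00] q7 -0.42 F [-1.8 -0.6  6.1] M [-0.12  0.35  0.04] w 0.671
slide [-0.8 -0.4  0.8] roll None
well [ 0.5882 -0.112   0.0325] 188 0.0005217342905943166
[ 0.5331954  -0.17272528  0.06752211] [ 0.64564558 -0.04002185  0.07457402]
n 1301 z med 0.1157 bboxmid [ 0.5806 -0.0163] ext [0.045 0.043]
contour circ [ 0.5814 -0.012   0.028 ] resid 0.00226
```

Request:
{"name": "jog_arm", "arguments": {
  "increments": [
    {"slide":[0,0,-1],"roll":0,"gripper":0.5},
    {"slide":[0,0,-4],"roll":0,"gripper":0.5},
    {"slide":[0,0,-12],"roll":0,"gripper":0.5},
    {"slide":[0,0,-26],"roll":0,"gripper":0.5},
    {"slide":[0,0,-46],"roll":0,"gripper":0.5},
    {"slide":[0,0,-70],"roll":0,"gripper":0.5},
    {"slide":[0,0,-96],"roll":0,"gripper":0.5},
    {"slide":[0,0,-120],"roll":0,"gripper":0.5},
    {"slide":[0,0,-140],"roll":0,"gripper":0.5},
    {"slide":[0,0,-152],"roll":0,"gripper":0.5}
  ]
}}

```text
clock: 20.07
position: [0.3911, 0.2464, 0.2238]
ee_rot: [2.117, 2.32, 0.004]
force: [-0.4, 0.3, -3.4]
width: 0.67
```

Run:
```python
from h import *
grab('side','d9');to([.57,-.19,0.222],None)
d=load('d9'); cv2.imwrite('pics/d9c.png',d['frame'][60:230,120:330])
```

```text
t 20.12 pos [0.3917 0.247  0.225 ] jawdir 0.092 toolz [ 0.0036  0.0033 -1.    ] q7 -0.52 F [ 1.4  0.2 -0.9] M [-0.03 -0.07 -0.06] w 0.672
slide [-451.4  137.6    2.2] roll None
```

View pics/d9.png

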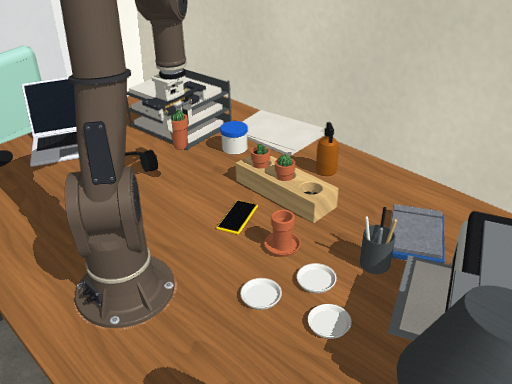

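The cactus is held upright at (179,130) in the side view; the planter and the empty pot are undisturbed. Now I'll move over to the free well and stop short to measure it.

Request:
{"name": "jog_arm", "arguments": {
  "increments": [
    {"slide":[-8,2,-2],"roll":0,"gripper":0.5},
    {"slide":[-26,7,-6],"roll":0,"gripper":0.5},
    {"slide":[-54,16,-10],"roll":0,"gripper":0.5},
    {"slide":[-86,26,-10],"roll":0,"gripper":0.5},
    {"slide":[-120,36,-10],"roll":0,"gripper":0.5},
    {"slide":[-154,47,-10],"roll":0,"gripper":0.5},
    {"slide":[-188,57,-10],"roll":0,"gripper":0.5},
    {"slide":[-222,67,-10],"roll":0,"gripper":0.5},
    {"slide":[-256,78,-10],"roll":0,"gripper":0.5},
    {"slide":[-290,88,-10],"roll":0,"gripper":0.5}
  ]
}}

```text
clock: 20.95
position: [0.5042, -0.0368, 0.23]
ee_rot: [-2.117, -2.32, 0.002]
force: [0.5, 1.8, -2.8]
width: 0.67
```

Request:
{"name": "jog_arm", "arguments": {
  "increments": [
    {"slide":[-34,10,0],"roll":0,"gripper":0.5},
    {"slide":[-66,20,0],"roll":0,"gripper":0.5},
    {"slide":[-96,29,0],"roll":0,"gripper":0.5},
    {"slide":[-122,37,0],"roll":0,"gripper":0.5},
    {"slide":[-142,43,0],"roll":0,"gripper":0.5},
    {"slide":[-155,47,0],"roll":0,"gripper":0.5},
    {"slide":[-160,49,0],"roll":0,"gripper":0.5},
    {"slide":[-160,49,0],"roll":0,"gripper":0.5},
    {"slide":[-160,49,0],"roll":0,"gripper":0.5},
    {"slide":[-160,49,0],"roll":0,"gripper":0.5}
  ]
}}

```text
clock: 21.78
position: [0.568, -0.1874, 0.2307]
ee_rot: [-2.114, -2.322, -0.001]
force: [0.2, -0.6, -3.4]
width: 0.668
```

Run:
```python
from h import *
grab('wrist','w10');to([.5895,-.112,0.24],None)
```

```text
t 21.83 pos [ 0.5681 -0.1874  0.2309] jawdir 0.094 toolz [-4.0e-04  1.1e-03 -1.0e+00] q7 0.55 F [ 0.9  0.6 -3.1] M [-0.12  0.09 -0.01] w 0.669
slide [73.1 28.4 -9. ] roll None
```

View pics/w10.png

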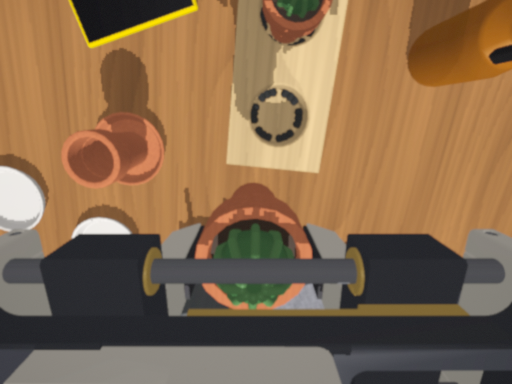

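The wrist view shows the free well with its six bumpers at (277,114) and the held cactus at (253,255). I'll fit the well and the held pot's rim.

Run:
```python
from h import *
from scipy.optimize import least_squares
d=load('w10');W=cloud(d);x,y,z=np.moveaxis(W,-1,0)
def onplane(u,v,h):
    n=cv2.undistortPoints(np.c_[u,v].astype(float).reshape(-1,1,2),d['K'],d['D']).reshape(-1,2)
    C=-d['R'].T@d['t'];dr=np.c_[n,np.ones(len(n))]@d['R'];return C+dr*((h-C[2])/dr[:,2])[:,None]
def fit(Q,r):
    f=least_squares(lambda q:np.hypot(Q[:,0]-q[0],Q[:,1]-q[1])-q[2],[*np.median(Q,0)[:2],r],loss='soft_l1',f_scale=.001);return f.x.round(4),len(Q),abs(f.fun).mean().round(5)
top=(abs(z-.0715)<.004)&(x>.52)&(x<.66)&(y<-.03)
hole=(np.hypot(x-.5898,y+.1118)<.045)&(z<.066)
b=cv2.dilate(hole.astype(np.uint8),np.ones((3,3)))&top.astype(np.uint8)
v,u=np.nonzero(b);v0,u0=v,u
Q=onplane(u,v,.07);k=np.hypot(Q[:,0]-.59,Q[:,1]+.112)<.04;print('well top',fit(Q[k],.033))
g=d['frame'].max(2); m=(g<45); 
m[:85]=0;m[150:]=0;m[:,:240]=0;m[:,310:]=0
v,u=np.nonzero(m); print('dark',len(u),u.min(),u.max(),v.min(),v.max())
Q=onplane(u,v,.035);print('bumpers z.035 (top)',fit(Q,.025))
floor=(np.hypot(x-.5898,y+.1118)<.02);print('floor z',np.nanmedian(z[floor]), 'top z',np.nanmedian(z[top]))
P=W[top];print(cv2.minAreaRect(P[:,:2].astype(np.float32)),P.min(0).round(4),P.max(0).round(4))
# held rim
s=arm.observe();print(s['position'])
zr=s['position'][2]+.031
hm=(abs(z-zr)<.012)&(np.hypot(x-s['position'][0],y-s['position'][1])<.06)
hsv=cv2.cvtColor(d['frame'],cv2.COLOR_BGR2HSV);red=((hsv[...,0]<12)|(hsv[...,0]>172))&(hsv[...,1]>110)
hm&=red; P=W[hm];print('rim',len(P),np.median(P[:,2]),P.min(0).round(4),P.max(0).round(4))
Q=P[abs(P[:,2]-np.median(P[:,2]))<.003]; print(fit(Q,.029))
```

```text
well top (array([ 0.5894, -0.1123,  0.0332]), 215, np.float64(0.00035))
dark 275 252 300 105 140
bumpers z.035 (top) (array([ 0.589 , -0.1117,  0.0283]), 275, np.float64(0.00139))
floor z 0.017160210110733 top z 0.0720670261506051
((0.5849689841270447, -0.20419920980930328), (0.35304465889930725, 0.1150878444314003), 87.44046783447266) [ 0.5204 -0.379   0.0675] [ 0.6453 -0.03    0.0754]
[ 0.56809857 -0.18743751  0.23090701]
rim 3332 0.26317695819607456 [ 0.5364 -0.2174  0.2499] [ 0.5984 -0.1565  0.2654]
(array([ 0.5679, -0.1878,  0.0282]), 2612, np.float64(0.00157))
```

Request:
{"name": "jog_arm", "arguments": {
  "increments": [
    {"slide":[8,3,0],"roll":0,"gripper":0.5},
    {"slide":[22,8.5,0],"roll":0,"gripper":0.5},
    {"slide":[38,15,4],"roll":0,"gripper":0.5},
    {"slide":[53,20.5,10],"roll":0,"gripper":0.5},
    {"slide":[64,25,20],"roll":0,"gripper":0.5},
    {"slide":[71,27.5,32],"roll":0,"gripper":0.5},
    {"slide":[73,28.2,45],"roll":0,"gripper":0.5},
    {"slide":[73,28.2,55],"roll":0,"gripper":0.5},
    {"slide":[73,28.2,62],"roll":0,"gripper":0.5},
    {"slide":[73,28.2,64],"roll":0,"gripper":0.5}
  ]
}}

```text
clock: 22.67
position: [0.5886, -0.1143, 0.1653]
ee_rot: [-2.117, -2.319, 0.003]
force: [-0.2, -0.2, -2.8]
width: 0.67
```

Request:
{"name": "jog_arm", "arguments": {
  "increments": [
    {"slide":[0,0,0],"roll":0,"gripper":0.5},
    {"slide":[0,0,0],"roll":0,"gripper":0.5},
    {"slide":[0,0,0],"roll":0,"gripper":0.5},
    {"slide":[0,0,0],"roll":0,"gripper":0.5},
    {"slide":[0,0,0],"roll":0,"gripper":0.5},
    {"slide":[0,0,0],"roll":0,"gripper":0.5},
    {"slide":[0,0,0],"roll":0,"gripper":0.5},
    {"slide":[0,0,0],"roll":0,"gripper":0.5},
    {"slide":[0,0,0],"roll":0,"gripper":0.5},
    {"slide":[0,0,0],"roll":0,"gripper":0.5}
  ]
}}

```text
clock: 23.5
position: [0.5896, -0.1139, 0.167]
ee_rot: [-2.117, -2.321, -0.0]
force: [0.6, -0.8, -3.0]
width: 0.669
```

Run:
```python
from h import *
to([.5893,-.1121,0.0844],None)
grab('side','d11')
d=load('d11'); cv2.imwrite('pics/d11c.png',cv2.resize(d['frame'][110:270,220:360],None,fx=4,fy=3.7))
```

```text
t 23.5 pos [ 0.5896 -0.1139  0.167 ] jawdir 0.092 toolz [-0.  0. -1.] q7 0.45 F [ 0.6 -0.8 -3. ] M [-0.05  0.06 -0.01] w 0.669
slide [ 1.8 -0.2 82.6] roll None
```

View pics/d11c.png

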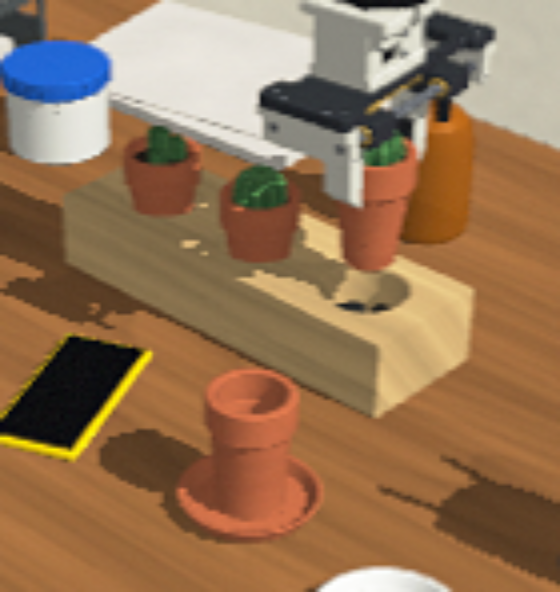

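The cactus is upright above the free well at crop (372,290). I'll shift 1.8 mm and lower to just above the bumpers.

Request:
{"name": "jog_arm", "arguments": {
  "increments": [
    {"slide":[1,-0.2,2],"roll":0,"gripper":0.5},
    {"slide":[1.8,-0.2,7],"roll":0,"gripper":0.5},
    {"slide":[1.8,-0.2,14],"roll":0,"gripper":0.5},
    {"slide":[1.8,-0.2,22],"roll":0,"gripper":0.5},
    {"slide":[1.8,-0.2,30],"roll":0,"gripper":0.5},
    {"slide":[1.8,-0.2,38],"roll":0,"gripper":0.5},
    {"slide":[1.8,-0.2,44],"roll":0,"gripper":0.5},
    {"slide":[1.8,-0.2,48],"roll":0,"gripper":0.5},
    {"slide":[1.8,-0.2,50],"roll":0,"gripper":0.5},
    {"slide":[1.8,-0.2,50],"roll":0,"gripper":0.5}
  ]
}}

```text
clock: 24.38
position: [0.5891, -0.1122, 0.1165]
ee_rot: [-2.117, -2.321, 0.001]
force: [0.2, 0.4, -1.7]
width: 0.672
```

Run:
```python
from h import *
to([.5893,-.1121,0.0844],None)
```

```text
t 24.38 pos [ 0.5891 -0.1122  0.1165] jawdir 0.092 toolz [-7.e-04 -0.e+00 -1.e+00] q7 0.48 F [ 0.2  0.4 -1.7] M [-0.07  0.04 -0.01] w 0.672
slide [ 0.1  0.3 32.1] roll None
```

Request:
{"name": "jog_arm", "arguments": {
  "increments": [
    {"slide":[0,0,1.5],"roll":0,"gripper":0.5},
    {"slide":[0,0,3],"roll":0,"gripper":0.5},
    {"slide":[0,0,4.5],"roll":0,"gripper":0.5},
    {"slide":[0,0,6],"roll":0,"gripper":0.5},
    {"slide":[0,0,7.5],"roll":0,"gripper":0.5},
    {"slide":[0,0,9],"roll":0,"gripper":0.5},
    {"slide":[0,0,10.5],"roll":0,"gripper":0.5},
    {"slide":[0,0,12],"roll":0,"gripper":0.5},
    {"slide":[0,0,13.5],"roll":0,"gripper":0.5},
    {"slide":[0,0,15],"roll":0,"gripper":0.5}
  ]
}}

```text
clock: 25.22
position: [0.5893, -0.1121, 0.1019]
ee_rot: [-2.117, -2.321, -0.0]
force: [-0.8, 0.3, -3.3]
width: 0.668
```

Run:
```python
from h import *
to([.5893,-.1121,0.0844],None)
```

```text
t 25.22 pos [ 0.5893 -0.1121  0.1019] jawdir 0.092 toolz [-0.  0. -1.] q7 0.49 F [-0.8  0.3 -3.3] M [-0.06  0.03  0.03] w 0.668
slide [ 0.   0.  17.5] roll None
```

Request:
{"name": "jog_arm", "arguments": {
  "increments": [
    {"slide":[0,0,1.5],"roll":0,"gripper":0.5},
    {"slide":[0,0,3],"roll":0,"gripper":0.5},
    {"slide":[0,0,4.5],"roll":0,"gripper":0.5},
    {"slide":[0,0,6],"roll":0,"gripper":0.5},
    {"slide":[0,0,7.5],"roll":0,"gripper":0.5},
    {"slide":[0,0,9],"roll":0,"gripper":0.5},
    {"slide":[0,0,10.5],"roll":0,"gripper":0.5},
    {"slide":[0,0,12],"roll":0,"gripper":0.5},
    {"slide":[0,0,13],"roll":0,"gripper":0.5},
    {"slide":[0,0,13.5],"roll":0,"gripper":0.5}
  ]
}}

```text
clock: 26.05
position: [0.5892, -0.1121, 0.0883]
ee_rot: [-2.117, -2.321, 0.0]
force: [0.5, 0.2, -2.6]
width: 0.672
```

Run:
```python
from h import *
to([.5893,-.1121,0.0844],None)
```

```text
t 26.05 pos [ 0.5892 -0.1121  0.0883] jawdir 0.092 toolz [-2.e-04  1.e-04 -1.e+00] q7 0.5 F [ 0.5  0.2 -2.6] M [-0.05  0.02  0.02] w 0.672
slide [-0.   0.1  3.9] roll None
```

Request:
{"name": "jog_arm", "arguments": {
  "increments": [
    {"slide":[0,0,0.5],"roll":0,"gripper":0.5},
    {"slide":[0,0,1],"roll":0,"gripper":0.5},
    {"slide":[0,0,1.5],"roll":0,"gripper":0.5},
    {"slide":[0,0,2],"roll":0,"gripper":0.5},
    {"slide":[0,0,2.4],"roll":0,"gripper":0.5},
    {"slide":[0,0,2.8],"roll":0,"gripper":0.5},
    {"slide":[0,0,3.1],"roll":0,"gripper":0.5},
    {"slide":[0,0,3.4],"roll":0,"gripper":0.5},
    {"slide":[0,0,3.6],"roll":0,"gripper":0.5},
    {"slide":[0,0,3.6],"roll":0,"gripper":0.5}
  ]
}}

```text
clock: 26.88
position: [0.5893, -0.1121, 0.0849]
ee_rot: [-2.117, -2.321, -0.0]
force: [0.1, 0.5, -2.9]
width: 0.673
```

Run:
```python
from h import *
to([.5893,-.1121,0.0844],None)
```

```text
t 26.88 pos [ 0.5893 -0.1121  0.0849] jawdir 0.092 toolz [-0.e+00  1.e-04 -1.e+00] q7 0.5 F [ 0.1  0.5 -2.9] M [-0.07  0.03 -0.07] w 0.673
slide [0.  0.  0.5] roll None
```

Request:
{"name": "jog_arm", "arguments": {
  "increments": [
    {"slide":[0,0,0.2],"roll":0,"gripper":0.5},
    {"slide":[0,0,0.4],"roll":0,"gripper":0.5},
    {"slide":[0,0,0.6],"roll":0,"gripper":0.5},
    {"slide":[0,0,0.8],"roll":0,"gripper":0.5},
    {"slide":[0,0,0.9],"roll":0,"gripper":0.5},
    {"slide":[0,0,1.0],"roll":0,"gripper":0.5},
    {"slide":[0,0,1.0],"roll":0,"gripper":0.5},
    {"slide":[0,0,1.0],"roll":0,"gripper":0.5},
    {"slide":[0,0,1.0],"roll":0,"gripper":0.5},
    {"slide":[0,0,1.0],"roll":0,"gripper":0.5}
  ]
}}

```text
clock: 27.72
position: [0.5894, -0.1122, 0.0844]
ee_rot: [2.117, 2.321, 0.001]
force: [-3.3, 0.4, 5.3]
width: 0.668
```

Run:
```python
from h import *
to([.5893,-.1121,0.0844],None)
```

```text
t 27.72 pos [ 0.5894 -0.1122  0.0844] jawdir 0.092 toolz [ 4.e-04  2.e-04 -1.e+00] q7 0.5 F [-3.3  0.4  5.3] M [ 0.06  0.72 -0.05] w 0.668
slide [ 0.1 -0.1  0. ] roll None
```

The pot reached the floor at the expected height, with light contact. I'll release it the same way as the first.

Request:
{"name": "jog_arm", "arguments": {
  "increments": [
    {"slide":[0,0,-0.2],"roll":0,"gripper":0.6},
    {"slide":[0,0,-0.4],"roll":0,"gripper":0.64},
    {"slide":[0,0,-0.4],"roll":0,"gripper":0.67},
    {"slide":[0,0,-0.4],"roll":0,"gripper":0.69},
    {"slide":[0,0,-0.4],"roll":0,"gripper":0.72},
    {"slide":[0,0,-0.4],"roll":0,"gripper":0.78},
    {"slide":[0,0,-0.4],"roll":0,"gripper":0.85},
    {"slide":[0,0,-0.4],"roll":0,"gripper":0.95},
    {"slide":[0,0,-0.4],"roll":0,"gripper":1},
    {"slide":[0,0,-0.4],"roll":0,"gripper":1}
  ],
  "newtons": 8
}}

```text
clock: 28.55
position: [0.5893, -0.1121, 0.0843]
ee_rot: [2.117, 2.321, 0.0]
force: [0.4, -0.1, 0.5]
width: 0.989
```

Request:
{"name": "jog_arm", "arguments": {
  "increments": [
    {"slide":[0,0,-3],"roll":0,"gripper":1},
    {"slide":[0,0,-9],"roll":0,"gripper":1},
    {"slide":[0,0,-19],"roll":0,"gripper":1},
    {"slide":[0,0,-33],"roll":0,"gripper":1},
    {"slide":[0,0,-50],"roll":0,"gripper":1},
    {"slide":[0,0,-68],"roll":0,"gripper":1},
    {"slide":[0,0,-86],"roll":0,"gripper":1},
    {"slide":[0,0,-102],"roll":0,"gripper":1},
    {"slide":[0,0,-114],"roll":0,"gripper":1},
    {"slide":[0,0,-120],"roll":0,"gripper":1}
  ]
}}

```text
clock: 29.38
position: [0.5901, -0.1124, 0.2068]
ee_rot: [2.116, 2.319, 0.003]
force: [0.1, -0.2, -0.9]
width: 0.999
```

Run:
```python
from h import *
grab('side','d13');grab('wrist','w13');grab('scene','s13')
d=load('d13'); cv2.imwrite('pics/d13c.png',cv2.resize(d['frame'][110:270,220:360],None,fx=4,fy=3.7))
to([.5893,-.1121,0.2],None)
rim('w13',[.5893,-.1121],.115);rim('w13',[.59,-.0068],.115)
rim('side0' and 'd13',[.391,-.1745],.105)
shift('scene0','s13')
```

```text
t 29.53 pos [ 0.5894 -0.112   0.2045] jawdir 0.092 toolz [ 6.e-04  2.e-04 -1.e+00] q7 0.43 F [-0.3 -0.1 -0.8] M [-0.13  0.07 -0.04] w 1.002
slide [-0.1 -0.1  4.5] roll None
n 1429 z med 0.1169 bboxmid [ 0.5887 -0.1123] ext [0.0606 0.0607]
contour circ [ 0.5889 -0.1128  0.0314] resid 0.00033
n 2084 z med 0.1168 bboxmid [ 0.5899 -0.0068] ext [0.0604 0.0619]
contour circ [ 0.5902 -0.0067  0.031 ] resid 8e-05
n 192 z med 0.1038 bboxmid [ 0.3929 -0.1736] ext [0.0632 0.0636]
contour circ [ 0.3903 -0.1767  0.0333] resid 0.00154
rend [0.05 0.7 ] 0.62
mid [-0.09 -0.31] 0.79
desk [-0.09  0.48] 0.97
planter half [ 0.54  -0.02   0.066] [0.654 0.159 0.074]
```

View pics/d13c.png

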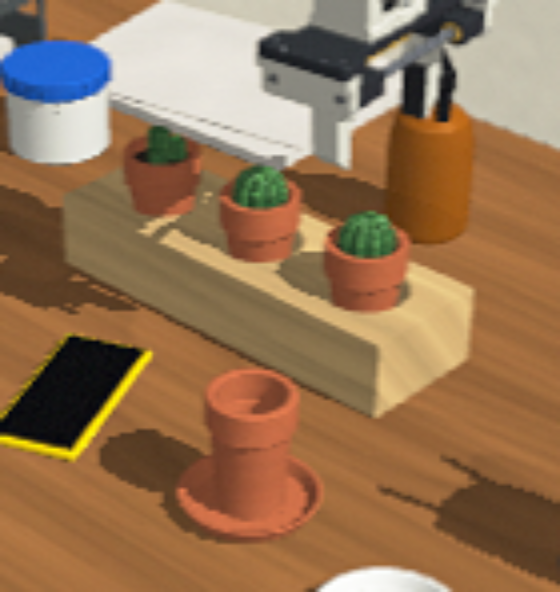

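View pics/w13.png

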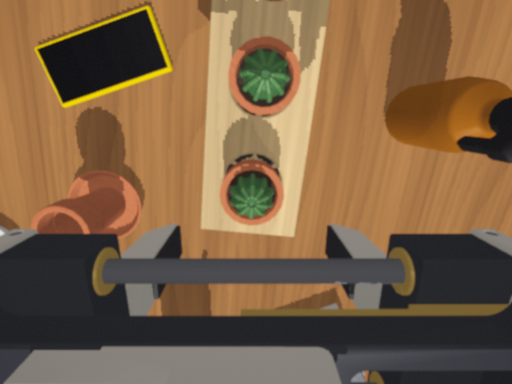

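The side crop shows three cacti upright in the planter and the empty pot upright on the saucer at (255,440). The planted cactus's rim height (0.1169) matches its neighbour's (0.1168), so it is down on the floor. The gripper touches nothing, so I'm handing in.

```bash
python3 -c "
from cell import arm
print(arm.sign_off())"
```

```text
the job is handed in; nothing more can be done
None
```

The empty pot is out of the planter and standing upright on the terracotta saucer, and the waiting cactus is planted in the freed well on the planter's −y side. I handed the job in at about 29.5 s of the 72 s allowed; no verdict was reported.

- **Empty pot:** I gripped it by the collar and worked it out with to-and-fro twists over about 21 mm of rise. The readings between twists showed at most about 5 N of upward pull, which includes the pot's own weight. Its rim centre measured within 1 mm of the saucer's centre.
- **Cactus:** Its rim is at the same height as the cactus next to it (0.1169 m against 0.1168 m), so it is right down on the well floor. Its rim centre is within 1 mm of the well's centre. The force reading was +8 N at the end of the pot's set-down and +5 N for the cactus.
- **Planter and desk:** The planter shows no movement I could measure, about 1 mm or less, and the middle cactus measured the same as at the start. I checked the end cactus and the rest of the desk by eye in the final pictures, and nothing looked disturbed.
- **Disagreements:** The fixed cameras differ from each other and from the wrist camera by 5–10 mm in x, so I relied on the wrist measurements. A final side-camera fit of the empty pot came out 4–5 mm off the wrist fit for the same reason. The image-shift check on the planter carries a built-in offset of about 0.5 pixel, so it only supports "about 1 mm or less".

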